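# Clamp paint pots in the shaker and start it

## Task

Get the paint mixed for today's figures: stand every small paint pot from the bench in a well of the shaker (any wells, but if there are only two pots put them opposite each other across the post, for balance). Then set the clamp head on the shaker's centre post, push it fully down and lock its bayonet with a quarter turn clockwise; turn the black knob clockwise until it has slipped and clicked once or twice and then stop (never as much as half a turn of slipping), and only then press the green start button. Leave the figures and the wide white jar alone.

Things in the scene. Friction and masses are not known exactly. Their poses are not given: they have to be found in the camera images.
- shaker: bench pot shaker: grey housing 300 (x) x 240 (y) x 56 mm high; origin: centre of its underside, x axis pointing away from the control strip with the green button. On it a white block 176 x 176 mm, centred 20 mm along +x of the origin, its top 86 mm above the bench, with four round wells and a steel post in the middle (post)
- post (a point): top of the steel post, 152 mm above the bench: post 22 mm across, tapered over its top 6 mm. Two brass lugs stick out of it along the shaker's +y and -y (38 mm over both, 9 mm wide, from 13.5 to 5.5 mm below the top); black marks on the block point the same way, red marks along the shaker's +x and -x
- well0 (a point): centre of the floor of the -x, -y well of the shaker (shaker's axes): 53 mm wide, 14 mm deep, floor 72 mm above the bench, 62 mm from the post's axis, wells 88 mm apart
- well1 (a point): centre of the floor of the -x, +y well of the shaker (shaker's axes): 53 mm wide, 14 mm deep, floor 72 mm above the bench, 62 mm from the post's axis, wells 88 mm apart
- well2 (a point): centre of the floor of the +x, -y well of the shaker (shaker's axes): 53 mm wide, 14 mm deep, floor 72 mm above the bench, 62 mm from the post's axis, wells 88 mm apart
- well3 (a point): centre of the floor of the +x, +y well of the shaker (shaker's axes): 53 mm wide, 14 mm deep, floor 72 mm above the bench, 62 mm from the post's axis, wells 88 mm apart
- seat (a point): point on the post's axis, 130 mm above the bench: the head's origin lies here when the head is pushed fully down on the post. The head goes down only with its x axis along the shaker's y axis, either way round (0.15 rad of play, 2 mm sideways); then about 90 degrees clockwise (from above) to a stop lock it, its x axis along the shaker's x axis. Clamping lifts it 1.5 mm
- head: loose clamp head, 0.44 kg, 168 mm across, 74 mm high: clear round pressure plate 6 mm thick with metal rim, on it a blue ribbed collar, on that the black knob. Origin: on the axis at the plate's underside (0 to 1.3 mm below it, as the screw stands), z up. Two red marks on the plate lie along its +x and -x, as do the two entry slots of its bore. For seating and locking see seat
- collar (a point): on the head's axis, 32 mm above its origin: the height to grip the round blue collar, 56 mm wide, to carry and turn the head (plate's top at 6 mm, collar solid from 22 to 40 mm, knob's top at 74 mm above the head's origin)
- knob_grip (a point): on the knob's axis, 67 mm above the head's origin: the height to grip the black round knob (40 mm across, from 46 to 74 mm above the head's origin; the collar below it ends at 40 mm with an aluminium ring 48 mm across up to 42.5 mm)
- knob (a joint): slip of the torque-limiting knob against its screw, rad, from 0, grows clockwise from above. It stands while the knob drives the screw (0.09 N m) and grows once the knob slips, at 0.13 N m; each 0.52 rad (30 degrees) of slip is a click. The knob's white pointer then walks past the black tick of the ring below it, which stands still
- screw (a joint): turn of the clamp screw against the head's hub, rad, grows clockwise; lowers the plate by 8 mm a turn (1.27 mm per rad). It starts at -1 to 0 and, with the head locked, comes to a stand at about 2.5 to 4 when the plate bears on the lids
- start (a joint): green start button, travel in m: 0 out, 0.006 fully in, springs back; 5 N. It must be pushed more than 0.004
- start_top (a point): centre of the top of the green button (26 mm across), 74 mm above the bench when out, 119 mm from the shaker's origin along its -x; pressed straight down
- pot_red: closed paint pot with red lid and band, 48 mm across, 56 mm high, 0.09 to 0.18 kg. Origin: centre of its underside, z up. May be absent
- pot_blue: closed paint pot with blue lid and band, 48 mm across, 56 mm high, 0.09 to 0.18 kg. Origin: centre of its underside, z up. May be absent
- pot_yellow: closed paint pot with yellow lid and band, 48 mm across, 56 mm high, 0.09 to 0.18 kg. Origin: centre of its underside, z up. May be absent
- pot_green: closed paint pot with green lid and band, 48 mm across, 56 mm high, 0.09 to 0.18 kg. Origin: centre of its underside, z up. May be absent
- plate: the head's clear pressure plate, moves down out of the head; origin as the head's when the screw reads 0
- figure0: small white figure, 28 mm across, 60 mm high, on a plywood board; leave alone. Origin under its foot
- figure1: small white figure, 28 mm across, 60 mm high, on a plywood board; leave alone. Origin under its foot
- figure2: small white figure, 28 mm across, 60 mm high, on a plywood board; leave alone. Origin under its foot
- jar: closed wide white jar, 64 mm across, 70 mm high; leave alone. Origin under its centre
Mind the look-alikes: they are no part of the job. Of the things like the head, leave any that is orange or yellow; of the rest the smaller one is meant.

How it is judged:
On the way, in this order (a step that is already met when the one before it is completed fails the run):
1. every pot stands in a well of the shaker; if there are only two, they stand opposite each other (((horizontal distance between pot_red and well0 below 0.006 m and z of pot_red in the frame of well0 below 0.004 m) or (horizontal distance between pot_red and well1 below 0.006 m and z of pot_red in the frame of well1 below 0.004 m) or (horizontal distance between pot_red and well2 below 0.006 m and z of pot_red in the frame of well2 below 0.004 m) or (horizontal distance between pot_red and well3 below 0.006 m and z of pot_red in the frame of well3 below 0.004 m)) and angle between each of pot_red, pot_blue, pot_yellow, pot_green's own z axis and vertical below 0.12 rad and ((horizontal distance between pot_blue and well0 below 0.006 m and z of pot_blue in the frame of well0 below 0.004 m) or (horizontal distance between pot_blue and well1 below 0.006 m and z of pot_blue in the frame of well1 below 0.004 m) or (horizontal distance between pot_blue and well2 below 0.006 m and z of pot_blue in the frame of well2 below 0.004 m) or (horizontal distance between pot_blue and well3 below 0.006 m and z of pot_blue in the frame of well3 below 0.004 m)) and ((horizontal distance between pot_yellow and well0 below 0.006 m and z of pot_yellow in the frame of well0 below 0.004 m) or (horizontal distance between pot_yellow and well1 below 0.006 m and z of pot_yellow in the frame of well1 below 0.004 m) or (horizontal distance between pot_yellow and well2 below 0.006 m and z of pot_yellow in the frame of well2 below 0.004 m) or (horizontal distance between pot_yellow and well3 below 0.006 m and z of pot_yellow in the frame of well3 below 0.004 m)) and ((horizontal distance between pot_green and well0 below 0.006 m and z of pot_green in the frame of well0 below 0.004 m) or (horizontal distance between pot_green and well1 below 0.006 m and z of pot_green in the frame of well1 below 0.004 m) or (horizontal distance between pot_green and well2 below 0.006 m and z of pot_green in the frame of well2 below 0.004 m) or (horizontal distance between pot_green and well3 below 0.006 m and z of pot_green in the frame of well3 below 0.004 m)) and (horizontal distance between pot_blue and pot_red above 0.11 m or ((horizontal distance between pot_yellow and well0 below 0.006 m and z of pot_yellow in the frame of well0 below 0.004 m) or (horizontal distance between pot_yellow and well1 below 0.006 m and z of pot_yellow in the frame of well1 below 0.004 m) or (horizontal distance between pot_yellow and well2 below 0.006 m and z of pot_yellow in the frame of well2 below 0.004 m) or (horizontal distance between pot_yellow and well3 below 0.006 m and z of pot_yellow in the frame of well3 below 0.004 m)) or ((horizontal distance between pot_green and well0 below 0.006 m and z of pot_green in the frame of well0 below 0.004 m) or (horizontal distance between pot_green and well1 below 0.006 m and z of pot_green in the frame of well1 below 0.004 m) or (horizontal distance between pot_green and well2 below 0.006 m and z of pot_green in the frame of well2 below 0.004 m) or (horizontal distance between pot_green and well3 below 0.006 m and z of pot_green in the frame of well3 below 0.004 m))) and (horizontal distance between pot_yellow and pot_red above 0.11 m or ((horizontal distance between pot_blue and well0 below 0.006 m and z of pot_blue in the frame of well0 below 0.004 m) or (horizontal distance between pot_blue and well1 below 0.006 m and z of pot_blue in the frame of well1 below 0.004 m) or (horizontal distance between pot_blue and well2 below 0.006 m and z of pot_blue in the frame of well2 below 0.004 m) or (horizontal distance between pot_blue and well3 below 0.006 m and z of pot_blue in the frame of well3 below 0.004 m)) or ((horizontal distance between pot_green and well0 below 0.006 m and z of pot_green in the frame of well0 below 0.004 m) or (horizontal distance between pot_green and well1 below 0.006 m and z of pot_green in the frame of well1 below 0.004 m) or (horizontal distance between pot_green and well2 below 0.006 m and z of pot_green in the frame of well2 below 0.004 m) or (horizontal distance between pot_green and well3 below 0.006 m and z of pot_green in the frame of well3 below 0.004 m))) and (horizontal distance between pot_yellow and pot_blue above 0.11 m or ((horizontal distance between pot_red and well0 below 0.006 m and z of pot_red in the frame of well0 below 0.004 m) or (horizontal distance between pot_red and well1 below 0.006 m and z of pot_red in the frame of well1 below 0.004 m) or (horizontal distance between pot_red and well2 below 0.006 m and z of pot_red in the frame of well2 below 0.004 m) or (horizontal distance between pot_red and well3 below 0.006 m and z of pot_red in the frame of well3 below 0.004 m)) or ((horizontal distance between pot_green and well0 below 0.006 m and z of pot_green in the frame of well0 below 0.004 m) or (horizontal distance between pot_green and well1 below 0.006 m and z of pot_green in the frame of well1 below 0.004 m) or (horizontal distance between pot_green and well2 below 0.006 m and z of pot_green in the frame of well2 below 0.004 m) or (horizontal distance between pot_green and well3 below 0.006 m and z of pot_green in the frame of well3 below 0.004 m))) and (horizontal distance between pot_green and pot_red above 0.11 m or ((horizontal distance between pot_blue and well0 below 0.006 m and z of pot_blue in the frame of well0 below 0.004 m) or (horizontal distance between pot_blue and well1 below 0.006 m and z of pot_blue in the frame of well1 below 0.004 m) or (horizontal distance between pot_blue and well2 below 0.006 m and z of pot_blue in the frame of well2 below 0.004 m) or (horizontal distance between pot_blue and well3 below 0.006 m and z of pot_blue in the frame of well3 below 0.004 m)) or ((horizontal distance between pot_yellow and well0 below 0.006 m and z of pot_yellow in the frame of well0 below 0.004 m) or (horizontal distance between pot_yellow and well1 below 0.006 m and z of pot_yellow in the frame of well1 below 0.004 m) or (horizontal distance between pot_yellow and well2 below 0.006 m and z of pot_yellow in the frame of well2 below 0.004 m) or (horizontal distance between pot_yellow and well3 below 0.006 m and z of pot_yellow in the frame of well3 below 0.004 m))) and (horizontal distance between pot_green and pot_blue above 0.11 m or ((horizontal distance between pot_red and well0 below 0.006 m and z of pot_red in the frame of well0 below 0.004 m) or (horizontal distance between pot_red and well1 below 0.006 m and z of pot_red in the frame of well1 below 0.004 m) or (horizontal distance between pot_red and well2 below 0.006 m and z of pot_red in the frame of well2 below 0.004 m) or (horizontal distance between pot_red and well3 below 0.006 m and z of pot_red in the frame of well3 below 0.004 m)) or ((horizontal distance between pot_yellow and well0 below 0.006 m and z of pot_yellow in the frame of well0 below 0.004 m) or (horizontal distance between pot_yellow and well1 below 0.006 m and z of pot_yellow in the frame of well1 below 0.004 m) or (horizontal distance between pot_yellow and well2 below 0.006 m and z of pot_yellow in the frame of well2 below 0.004 m) or (horizontal distance between pot_yellow and well3 below 0.006 m and z of pot_yellow in the frame of well3 below 0.004 m))) and (horizontal distance between pot_green and pot_yellow above 0.11 m or ((horizontal distance between pot_red and well0 below 0.006 m and z of pot_red in the frame of well0 below 0.004 m) or (horizontal distance between pot_red and well1 below 0.006 m and z of pot_red in the frame of well1 below 0.004 m) or (horizontal distance between pot_red and well2 below 0.006 m and z of pot_red in the frame of well2 below 0.004 m) or (horizontal distance between pot_red and well3 below 0.006 m and z of pot_red in the frame of well3 below 0.004 m)) or ((horizontal distance between pot_blue and well0 below 0.006 m and z of pot_blue in the frame of well0 below 0.004 m) or (horizontal distance between pot_blue and well1 below 0.006 m and z of pot_blue in the frame of well1 below 0.004 m) or (horizontal distance between pot_blue and well2 below 0.006 m and z of pot_blue in the frame of well2 below 0.004 m) or (horizontal distance between pot_blue and well3 below 0.006 m and z of pot_blue in the frame of well3 below 0.004 m)))), for 0.2 s.
2. the clamp head is seated on the post and locked by its quarter turn (all of step 1 and horizontal distance between head and seat below 0.006 m and z of head in the frame of seat between -0.004 and 0.005 m and angle between the x axis of head and the x axis of shaker, either way round below 0.25 rad), for 0.2 s.
3. the knob has slipped by a click or more and the plate presses on the pots (value of joint knob above 0.45 rad and contact force between plate and anything else above 12 N and horizontal distance between head and seat below 0.006 m and z of head in the frame of seat between -0.004 and 0.005 m and angle between the x axis of head and the x axis of shaker, either way round below 0.25 rad), for 0.2 s.
4. the start button is pressed (value of joint start above 0.004 m and value of joint knob above 0.45 rad), for 0.1 s.
At the end, for the whole second after the job is handed in: Every pot upright in a well (6 mm aside, 4 mm high), two alone opposite; head on the post (6 mm aside, 5 mm high), red marks within 0.25 rad of the shaker's x axis; knob slipped 0.45 to 3.2 rad; plate pressing on the pots with over 12 N in all; button pressed and let go (all of step 1 and all of step 3 and value of joint start below 0.002 m and linear speed of head below 0.02 m/s); the robot touches nothing.
It fails at once if the knob is turned on after the click: 3.2 rad or more of slip (value of joint knob above 3.2 rad).
It fails at once if start pressed before the pots are clamped (value of joint start above 0.003 m and value of joint knob below 0.4 rad).
It fails at once if a figure or the wide white jar knocked or moved (distance of any of figure0, figure1, figure2, jar from where it was at the start of the episode above 0.03 m or angle between any of figure0, figure1, figure2, jar's own z axis and vertical above 0.5 rad).
Of pot_red, pot_blue, pot_yellow, pot_green only 2 to 4 are there at a start; the rules pass over those that are not, and their reading is None.
At some moment in a run one of pot_red, pot_blue, pot_yellow, pot_green, head may be knocked a few centimetres aside while the robot is not near it.
It also fails if it takes over 210 s, if anything falls off the work surface, if the arm or the gripper's body presses on something with over 40 N, if the wrist force passes 120 N, or if a joint passes its speed limit or range.

## Robot

A 6-joint arm with a two-finger parallel gripper is mounted at the origin on the work surface. World frame = base frame: x ahead of the robot, y to its left, z up, the work surface at z = 0. Lengths are in m, angles in rad, forces in N, time in s.
With the tool pointing down it reaches from about 0.35 to 0.85 m from the base axis. Payload 8.1 kg.
Tool frame: the origin (TCP) lies midway between the tips of the shut fingers; the grasp point (between the pads) lies 19 mm behind it; z points along the fingers, y is the direction in which the jaws open and shut (so a half turn about z gives the same grasp; the last joint's range is limited). The gripper opens to 93 mm and grips with 3 to 60 N. Pads are 15 mm wide; open, the fingers measure 128 mm over their backs; the gripper's body (75 mm by 188 mm) begins 65 mm behind the grasp point.
Start: joints at [1.115, 0.13, 1.488, -0, 1.523, -0.085], TCP at [0.217, 0.559, 0.219] pointing down, gripper open.
Joint ranges: [-2.96, 2.96], [-0.89, 2.26], [0.02, 2.5], [-1.34, 4.48], [0, 2.73], [-2.66, 2.66]. Speed limits (rad/s): [2.39, 2.39, 2.79, 3.14, 3.14, 3.14].

## Interface

Orientations are given as a rotation vector (axis times angle).
In Python, from plant import monitor, eyes, ticket gives the robot as it stands.
- The arm moves only by the tool send_rows, never from a script. Its argument "motion" is a list of rows, each a list of 2 entries, a list of its own where there are three numbers: the shift along the tool's x, y, z in m, then the turn about the tool's z in degrees. In form: [[[dx, dy, dz], twist], ...]. A call has 1 to 12 rows; each row is the pose to reach, as a shift and turn from the pose commanded when the call began, along the tool's axes at that moment; what a row does not reach only later rows make up. A row lasts 1/8 s, in which the tool goes at most 62.5 mm and 10.7 degrees, less where a joint would pass 70% of its speed; a pose out of reach is approached as far as the arm can. A call with a gripper value outside its range is refused whole. "jaw" is the finger opening in m, from 0 to 0.093, set as the call begins (left out, the last holds). The fingers move at their own pace and stop on an object; "squeeze" is the grip in N (left out, the last holds). Time passes only in rows, so rows that repeat a pose let the fingers close. It gives the time, the measured TCP pose, the force and the opening at its end, in the units of the state.
- monitor.read_state(): the state, without advancing time (a new reading comes with each control period).
- eyes.read_camera(name): name is "scene" or "top" or "wrist"; returns the picture (400x640x3 uint8, red, green, blue); there is no depth.
- eyes.camera_model(name): a dict with "mtx" (3x3 intrinsics, pixels), "cam_to_world" (4x4, takes a point from camera to world coordinates); the wrist camera has in their place "mount" (4x4, takes a point from camera to tool coordinates, whose origin is the TCP and whose axes are the flange's). Camera axes: x right, y down, z forward; pixel columns grow to the right and rows downward; lengths in m; the calibration is good to about 2 mm. A picture is of the moment at which its call begins: read the wrist's pose just before it. camera_model takes no time and is no camera call.
- ticket.close_job(): hands the job in, once; it reports no verdict.
The state is a dict: "t": time; "q": joint angles; "dq": joint speeds; "joint_torque": joint torques, N m; "tool_pos": TCP position; "orientation": TCP orientation; "force": force on the tool from outside, world axes, zero at the start; "wrist_torque": the same for the moment, N m; "opening": finger opening in m.
Only numpy, scipy, OpenCV 4.12 (cv2) and the standard library are available. Lean on these libraries where they do the work, as an engineer would, in place of code of your own. Each camera call takes 0.05 s, during which the arm holds its last target.

## Working session

There is one attempt and no reset: what is moved stays moved. The work goes in short steps, Python scripts to look and compute and a tool call to move; the robot and the scene stay as the last step left them, time stands still between calls to the robot, and variables do not carry over. Pictures are saved under pics/ and viewed, and the job is handed in when it is done.

Besides the shell and the picture viewer there is one more tool, called after ">>>" as name(argument=value, ...), one argument or row to a line, values as JSON. send_rows: Moves the arm, as the interface text tells. Its arguments: {"type":"object","properties":{"motion":{"type":"array","items":{"type":"array"}},"jaw":{"type":"number"},"squeeze":{"type":"number"}},"required":["motion"]}

```bash
ls; mkdir -p pics; cat > h.py <<'E'
import numpy as np, cv2
from plant import monitor, eyes, ticket
from scipy.spatial.transform import Rotation as R
def snap(name, fn=None, crop=None, scale=1):
    s=monitor.read_state()
    im=eyes.read_camera(name)
    if crop: im2=im[crop[1]:crop[3],crop[0]:crop[2]]
    else: im2=im
    if scale!=1: im2=cv2.resize(im2,None,fx=scale,fy=scale,interpolation=cv2.INTER_CUBIC)
    if fn: cv2.imwrite('pics/'+fn,cv2.cvtColor(im2,cv2.COLOR_RGB2BGR))
    return im,s
def c2w(name,s=None):
    m=eyes.camera_model(name)
    K=np.array(m['mtx'])
    if name=='wrist':
        T=np.eye(4);T[:3,:3]=R.from_rotvec(s['orientation']).as_matrix();T[:3,3]=s['tool_pos']
        return K,T@np.array(m['mount'])
    return K,np.array(m['cam_to_world'])
def px2w(name,u,v,z,s=None):
    K,T=c2w(name,s)
    d=T[:3,:3]@np.linalg.inv(K)@np.array([u,v,1.]); o=T[:3,3]
    return o+d*(z-o[2])/d[2]
def w2px(name,p,s=None):
    K,T=c2w(name,s)
    q=np.linalg.inv(T)@np.append(p,1); q=K@q[:3]; return q[:2]/q[2]
def rel(target,yaw=None,s=None):
    "tool-frame shift to world TCP target"
    s=s or monitor.read_state()
    M=R.from_rotvec(s['orientation']).as_matrix()
    return M.T@(np.array(target)-s['tool_pos'])
E
python3 - <<'E'
from h import *
for n in('scene','top','wrist'):
    im,s=snap(n,n+'0.png')
    m=eyes.camera_model(n); print(n,m)
print(s)
print(R.from_rotvec(s['orientation']).as_matrix().round(3))
E
```

```text
pics
scene {'mtx': array([[368.75194778,   0.        , 320.12415047],
       [  0.        , 368.75194778, 199.0099296 ],
       [  0.        ,   0.        ,   1.        ]]), 'cam_to_world': array([[-0.25050012,  0.601065  , -0.75892724,  1.40297815],
       [ 0.96811383,  0.15739024, -0.19489466,  0.3740043 ],
       [ 0.00230338, -0.78354909, -0.62132561,  0.92152573],
       [ 0.        ,  0.        ,  0.        ,  1.        ]])}
top {'mtx': array([[505.64743465,   0.        , 321.72794156],
       [  0.        , 505.64743465, 199.16948968],
       [  0.        ,   0.        ,   1.        ]]), 'cam_to_world': array([[ 0.00431817, -0.99700218,  0.07725282,  0.34520425],
       [-0.99998908, -0.0041673 ,  0.00211401,  0.10736235],
       [-0.00178573, -0.07726111, -0.99700929,  1.59837226],
       [ 0.        ,  0.        ,  0.        ,  1.        ]])}
wrist {'mtx': array([[326.85477469,   0.        , 322.84787372],
       [  0.        , 326.85477469, 195.25148366],
       [  0.        ,   0.        ,   1.        ]]), 'mount': array([[-4.18928659e-04, -9.63989928e-01, -2.65938421e-01
[... 334 characters left out ...]
34e-01,  1.48918422e+00,  1.67630686e-05,
        1.52301030e+00, -8.53877797e-02]), 'dq': array([ 1.12664542e-03, -1.82945979e-04, -4.05147327e-03, -6.28178713e-04,
       -3.62346425e-04, -8.61933118e-05]), 'joint_torque': array([ 9.05145516e-04, -5.61328089e+01, -4.93106782e+01,  7.70633435e-02,
        2.87664053e-02, -6.57168084e-05]), 'tool_pos': array([0.21715371, 0.55876149, 0.21767903]), 'orientation': array([-5.79042226e-01, -3.08728918e+00,  2.56123650e-03]), 'force': array([ 0.17253973, -0.47812265, -1.02285526]), 'wrist_torque': array([ 0.00389685, -0.01253809,  0.01713064]), 'opening': 0.09299828475050645}
[[-0.932  0.362 -0.001]
 [ 0.362  0.932 -0.002]
 [ 0.    -0.002 -1.   ]]
```

View pics/top0.png

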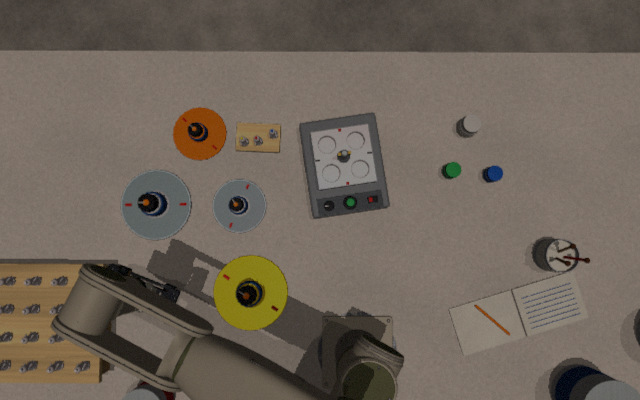

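View pics/scene0.png

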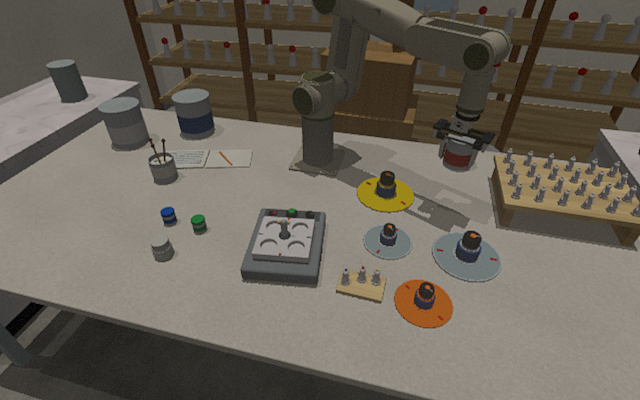

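View pics/wrist0.png

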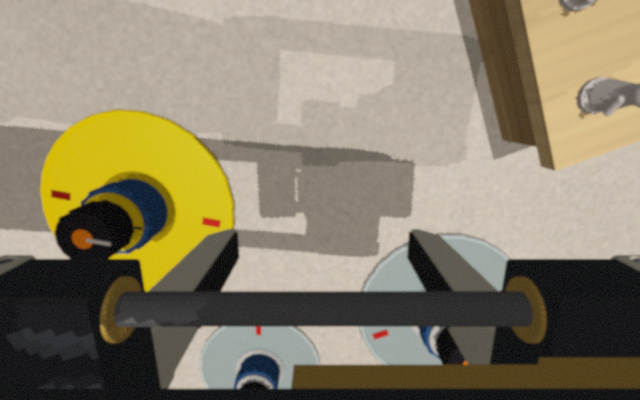

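```bash
python3 - <<'E'
from h import *
im,s=snap('top')
sc,_=snap('scene')
cv2.imwrite('pics/a.png',cv2.cvtColor(cv2.resize(im[95:255,100:300],None,fx=4,fy=3.5*4/3.5,interpolation=2)[:600],cv2.COLOR_RGB2BGR)[:600,:800])
cv2.imwrite('pics/b.png',cv2.cvtColor(cv2.resize(im[100:230,290:400],None,fx=4.5,fy=4.5,interpolation=2),cv2.COLOR_RGB2BGR))
cv2.imwrite('pics/c.png',cv2.cvtColor(cv2.resize(im[105:195,430:520],None,fx=6,fy=6,interpolation=2),cv2.COLOR_RGB2BGR))
cv2.imwrite('pics/d.png',cv2.cvtColor(cv2.resize(sc[80:280,360:640],None,fx=2.8,fy=2.8,interpolation=2),cv2.COLOR_RGB2BGR))
E
```

```text
(no output)
```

View pics/a.png

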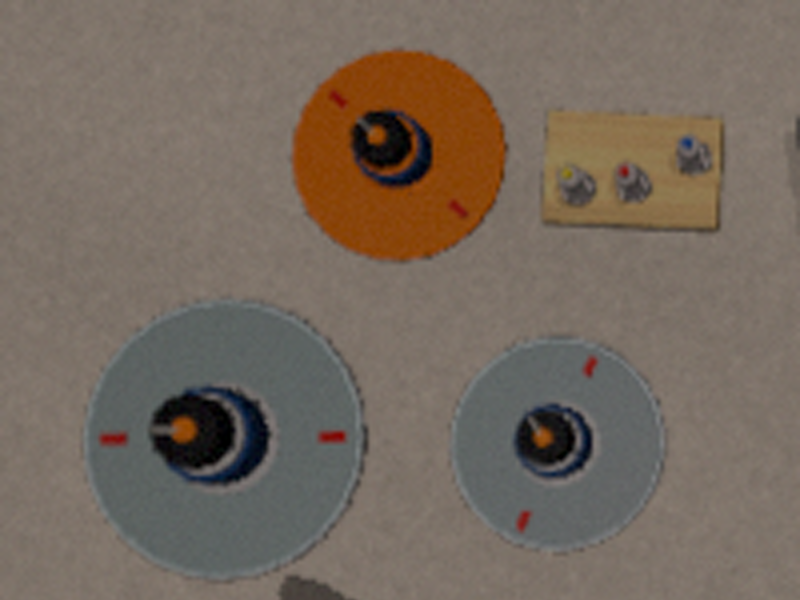

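View pics/b.png

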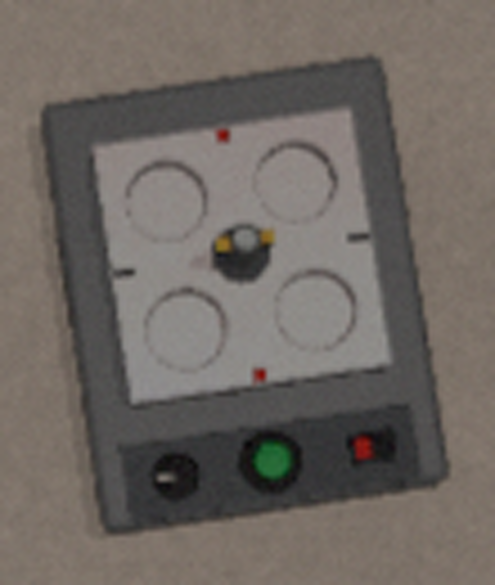

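View pics/c.png

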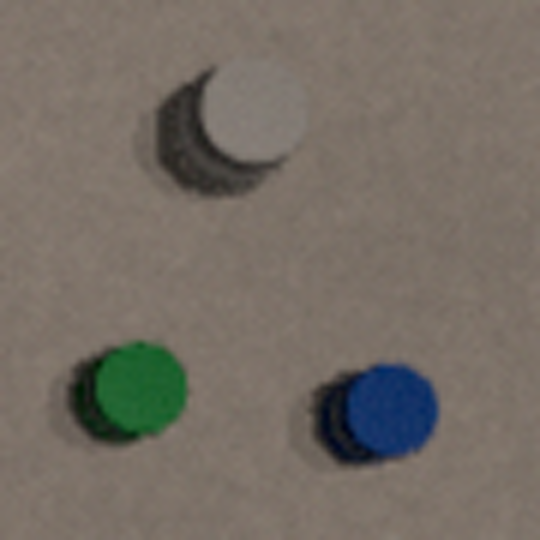

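View pics/d.png

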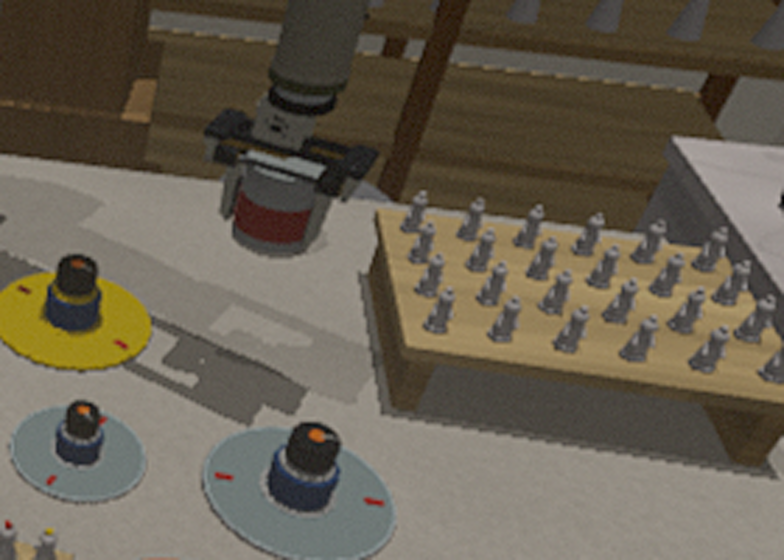

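```bash
python3 - <<'E'
from h import *
f=lambda x,y,ox,oy,k:(ox+(x+.5)/k-.5,oy+(y+.5)/k-.5)
P=lambda x,y,z,ox,oy,k:px2w('top',*f(x,y,ox,oy,k),z)
print('green',P(141,389,.056,430,105,6),'blue',P(392,411,.056,430,105,6),'jar',P(255,111,.07,430,105,6))
w=[P(x,y,.086,290,100,4.5) for x,y in((166,201),(295,182),(186,329),(316,310))]
for a in w: print(a)
c=np.mean(w,0);print('c',c)
x=(w[0]+w[1]-w[2]-w[3]);print('shaker yaw',np.arctan2(x[1],x[0]), np.linalg.norm(x)/2)
y=(w[0]+w[2]-w[1]-w[3]);print('shaker yaw',np.arctan2(-y[0],y[1]), np.linalg.norm(y)/2)
print('post',P(246,238,.152,290,100,4.5),'btn',P(273,461,.074,290,100,4.5))
a=P(223,134,.086,290,100,4.5);b=P(260,375,.086,290,100,4.5);d=a-b;print('red',np.arctan2(d[1],d[0]),(a+b)/2)
# head
print('head plate',P(558,445,.006,100,95,4),'knob',P(543,438,.074,100,95,4))
a=P(590,366,.006,100,95,4);b=P(524,521,.006,100,95,4);d=a-b;print('red',np.arctan2(d[1],d[0]),(a+b)/2)
print('pointer', )
s=monitor.read_state();print(s['t'])
E
```

```text
green [ 0.55807538 -0.29249494  0.056     ] blue [ 0.54725595 -0.4206768   0.056     ] jar [ 0.69951736 -0.34934106  0.07      ]
[0.62901213 0.09685139 0.086     ]
[0.6422854  0.01012586 0.086     ]
[0.54240419 0.08315381 0.086     ]
[ 0.55557439 -0.00386768  0.086     ]
c [0.59231903 0.04656585 0.086     ]
shaker yaw 0.15843073538724373 0.08775855548470973
shaker yaw 0.15103620474600218 0.08787389464272556
post [0.59280039 0.04585701 0.152     ] btn [0.45493216 0.02427708 0.074     ]
red 0.15198432833257894 [0.59323953 0.04611181 0.086     ]
head plate [0.44627088 0.37136499 0.006     ] knob [0.44720654 0.37151803 0.074     ]
red -0.38685515365813156 [0.44763386 0.37210096 0.006     ]
pointer
0.25
```

```bash
cat >> h.py <<'E'
def plan(target,A=None):
    "target world TCP, A desired world angle of tool y. prints tool shift & twist"
    s=monitor.read_state(); M=R.from_rotvec(s['orientation']).as_matrix()
    d=M.T@(np.array(target)-s['tool_pos']); a0=np.arctan2(M[1,1],M[0,1])
    t=None
    if A is not None:
        t=np.degrees((a0-A+np.pi/2)%np.pi-np.pi/2)
    print('shift mm',(d*1000).round(1),'dist',round(np.linalg.norm(d)*1000),'twist deg',t,'(or +-180) q6',s['q'][5].round(2),'A0',round(a0,3),'tilt',M[:,2].round(4),'t',round(s['t'],2))
E
python3 - <<'E'
from h import *
plan([.558,-.2925,.22],-.634)
E
```

```text
shift mm [-626.1 -670.1   -1.3] dist 917 twist deg -74.92183008510709 (or +-180) q6 -0.09 A0 1.2 tilt [-4.e-04 -8.e-04 -1.e+00] t 0.25
```

>>> send_rows(
  motion=[
    [[-50,-55,0],0],
  ],
)

```text
t: 0.38
tool_pos: [0.2388, 0.5018, 0.2169]
orientation: [-0.573, -3.087, 0.003]
force: [1.6, -0.9, 0.1]
opening: 0.0932
```

That row was in mm instead of m; the 62.5 mm row limit capped it, so no harm was done. I'm using metres from here.

```bash
python3 - <<'E'
from h import *
plan([.558,-.2925,.22],-.634)
E
```

```text
shift mm [-583.1 -626.7   -2.4] dist 856 twist deg -74.71842276743526 (or +-180) q6 -0.17 A0 1.204 tilt [-0.0016 -0.0016 -1.    ] t 0.38
```

>>> send_rows(
  motion=[
    [[-0.04,-0.043,-0.01],9],
    [[-0.082,-0.088,-0.02],18],
    [[-0.124,-0.133,-0.02],27],
    [[-0.166,-0.178,-0.02],36],
    [[-0.208,-0.223,-0.02],45],
    [[-0.25,-0.268,-0.02],54],
    [[-0.292,-0.313,-0.02],63],
    [[-0.334,-0.358,-0.02],72],
    [[-0.376,-0.403,-0.02],81],
    [[-0.418,-0.448,-0.02],90],
    [[-0.46,-0.493,-0.01],99],
    [[-0.5,-0.535,0.0],105],
  ],
)

```text
t: 1.88
tool_pos: [0.5125, -0.1812, 0.2186]
orientation: [2.805, 1.413, 0.001]
force: [1.4, -0.1, 0.1]
opening: 0.0929
```

```bash
python3 - <<'E'
from h import *
plan([.558,-.2925,.22],-.634)
E
```

```text
shift mm [-62.3 102.8  -1.3] dist 120 twist deg -0.2003722329710331 (or +-180) q6 0.2 A0 -0.637 tilt [ 8.e-04 -3.e-04 -1.e+00] t 1.88
```

>>> send_rows(
  motion=[
    [[-0.03,0.05,0],0],
    [[-0.055,0.09,0],0],
    [[-0.062,0.103,0],0],
    [[-0.062,0.103,0],0],
    [[-0.062,0.103,0],0],
  ],
  jaw=0.08,
)

```text
t: 2.5
tool_pos: [0.5583, -0.2884, 0.2187]
orientation: [-2.801, -1.422, -0.0]
force: [0.9, -0.6, -0.4]
opening: 0.0802
```

```bash
python3 - <<'E'
from h import *
im,s=snap('wrist','w1.png')
print(w2px('wrist',[.558,-.2925,.056],s),w2px('wrist',[.547,-.4207,.056],s),s['tool_pos'])
plan([.558,-.2925,.22],-.634)
snap('top','t1.png')
E
```

```text
[325.29670433 182.48745097] [384.6921075  277.98455607] [ 0.55828514 -0.28837642  0.21873202]
shift mm [-3.6  2.2 -1.1] dist 4 twist deg 0.15876473339862168 (or +-180) q6 0.07 A0 -0.631 tilt [ 1.e-04  2.e-04 -1.e+00] t 2.55
```

View pics/w1.png

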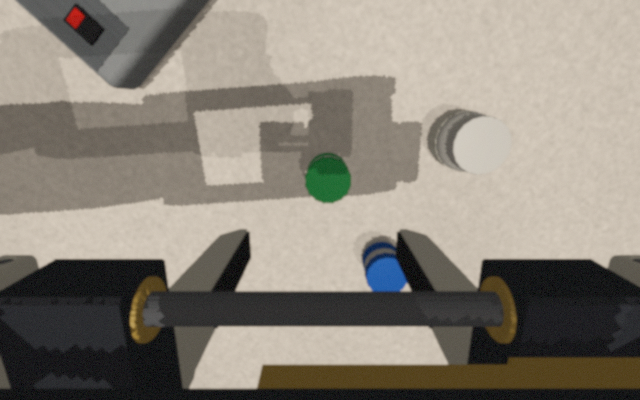

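View pics/t1.png

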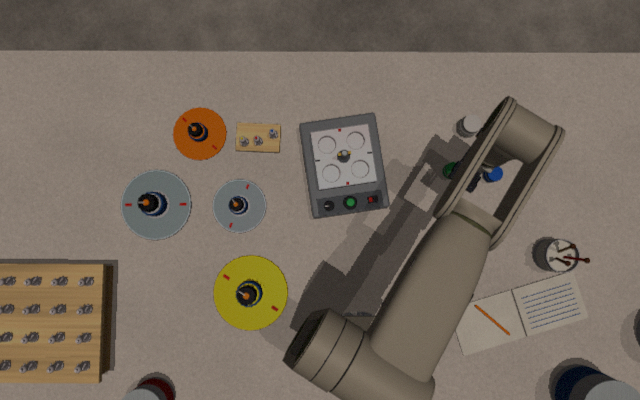

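```bash
python3 - <<'E'
from h import *
im,s=snap('wrist')
g=cv2.cvtColor(im,cv2.COLOR_RGB2HSV)
m=((g[...,0]>50)&(g[...,0]<85)&(g[...,1]>150)&(g[...,2]>80)).astype(np.uint8)
n,l,st,c=cv2.connectedComponentsWithStats(m)
for i in range(1,n):
    if st[i,4]>200: print(st[i],c[i],px2w('wrist',*c[i],.056,s))
print(s['tool_pos'])
print(px2w('wrist',328,179,.056,s))
plan([.558,-.2925,.12])
E
```

```text
[ 306  159   43   42 1391] [327.42631201 179.77570093] [ 0.56161311 -0.29168355  0.056     ]
[ 0.55839757 -0.28842173  0.21907306]
[ 0.56257114 -0.29137013  0.056     ]
shift mm [-3.4  1.9 99.1] dist 99 twist deg None (or +-180) q6 0.07 A0 -0.631 tilt [ 4.e-04 -1.e-04 -1.e+00] t 2.65
```

```bash
python3 - <<'E'
from h import *
plan([.561,-.292,.12],-.634)
E
```

```text
shift mm [-1.3  4.1 99.1] dist 99 twist deg 0.1622046891122365 (or +-180) q6 0.07 A0 -0.631 tilt [ 4.e-04 -1.e-04 -1.e+00] t 2.65
```

>>> send_rows(
  motion=[
    [[-0.001,0.004,0.05],0],
    [[-0.001,0.004,0.09],0],
    [[-0.001,0.004,0.099],0],
    [[-0.001,0.004,0.099],0],
    [[-0.001,0.004,0.099],0],
  ],
)

```text
t: 3.28
tool_pos: [0.5624, -0.2937, 0.1224]
orientation: [2.799, 1.419, 0.003]
force: [0.2, 0.0, 0.7]
opening: 0.08
```

```bash
python3 - <<'E'
from h import *
im,s=snap('wrist','w2.png')
g=cv2.cvtColor(im,cv2.COLOR_RGB2HSV)
m=((g[...,0]>50)&(g[...,0]<85)&(g[...,1]>150)&(g[...,2]>80)).astype(np.uint8)
n,l,st,c=cv2.connectedComponentsWithStats(m)
for i in range(1,n):
    if st[i,4]>200: print(st[i],c[i],px2w('wrist',*c[i],.056,s))
print(s['tool_pos'])
plan([.561,-.292,.022],-.634)
E
```

```text
[ 290  175   61   60 2834] [320.42060692 204.91778405] [ 0.56208305 -0.2910373   0.056     ]
[ 0.56239664 -0.29366358  0.12237858]
shift mm [  0.5  -2.5 100.3] dist 100 twist deg 0.09115224695304355 (or +-180) q6 0.07 A0 -0.632 tilt [ 0.0033 -0.0021 -1.    ] t 3.33
```

View pics/w2.png

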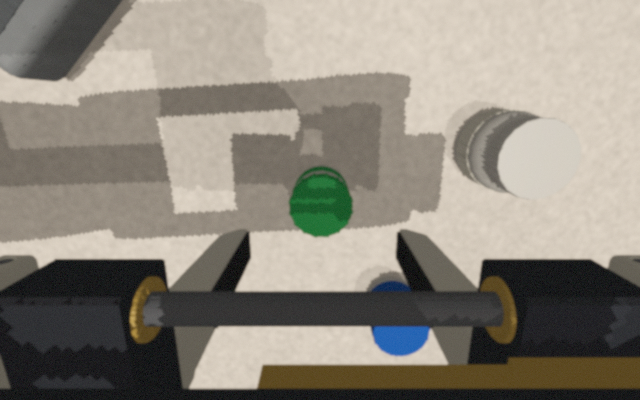

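```bash
python3 - <<'E'
from h import *
s=monitor.read_state()
print(px2w('wrist',320.5,207,.056,s))
plan([.5617,-.2915,.022],-.634)
E
```

```text
[ 0.56118265 -0.29242625  0.056     ]
shift mm [  1.3  -2.3 100.3] dist 100 twist deg 0.09115224695304355 (or +-180) q6 0.07 A0 -0.632 tilt [ 0.0033 -0.0021 -1.    ] t 3.33
```

>>> send_rows(
  motion=[
    [[0.001,-0.002,0.04],0],
    [[0.001,-0.002,0.08],0],
    [[0.001,-0.002,0.1],0],
    [[0.001,-0.002,0.1],0],
    [[0.001,-0.002,0.1],0],
  ],
)

```text
t: 3.95
tool_pos: [0.5614, -0.2919, 0.0218]
orientation: [2.8, 1.419, 0.002]
force: [1.0, 0.0, 0.2]
opening: 0.0801
```

>>> send_rows(
  motion=[
    [[0,0,0],0],
    [[0,0,0],0],
    [[0,0,0],0],
    [[0,0,0],0],
    [[0,0,0],0],
    [[0,0,0],0],
  ],
  jaw=0.04,
  squeeze=20,
)

```text
t: 4.7
tool_pos: [0.5603, -0.2912, 0.02]
orientation: [2.802, 1.42, 0.001]
force: [-0.5, -0.5, 3.1]
opening: 0.0479
```

```bash
python3 - <<'E'
from h import *
print(monitor.read_state()['tool_pos'])
plan([.629,.097,.25],-.634)
E
```

```text
[ 0.56029718 -0.29119907  0.0200185 ]
shift mm [ 353.7 -174.  -230.1] dist 456 twist deg 0.07690128760985597 (or +-180) q6 0.07 A0 -0.633 tilt [ 6.e-04 -4.e-04 -1.e+00] t 4.7
```

>>> send_rows(
  motion=[
    [[0,0,-0.04],0],
    [[0,0,-0.09],0],
    [[0.02,-0.01,-0.14],0],
    [[0.06,-0.03,-0.19],0],
    [[0.1,-0.05,-0.23],0],
    [[0.14,-0.07,-0.23],0],
    [[0.18,-0.09,-0.23],0],
    [[0.21,-0.11,-0.23],0],
    [[0.23,-0.13,-0.23],0],
    [[0.24,-0.14,-0.23],0],
    [[0.24,-0.14,-0.23],0],
    [[0.24,-0.14,-0.23],0],
  ],
)

```text
t: 6.2
tool_pos: [0.589, -0.0157, 0.2495]
orientation: [2.803, 1.419, -0.001]
force: [0.2, 0.1, -1.9]
opening: 0.0476
```

```bash
python3 - <<'E'
from h import *
im,s=snap('wrist','w3.png')
print(s['tool_pos'],s['opening'],s['force'])
x=np.array([np.cos(.152),np.sin(.152),0]);y=np.array([-x[1],x[0],0]);c=np.array([.5927,.0463,0])
for a,b in((1,1),(1,-1),(-1,1),(-1,-1)):
    p=c+.044*(a*x+b*y)+[0,0,.086]; print(p,w2px('wrist',p,s))
print(w2px('wrist',c+[0,0,.152],s))
E
```

```text
[ 0.58897947 -0.01568443  0.24946068] 0.047627516523466897 [ 0.21502871  0.06448761 -1.90440326]
[0.62953041 0.09645497 0.086     ] [287.16071109  59.7927878 ]
[0.64285497 0.00946959 0.086     ] [351.92466284 127.34448829]
[0.54254503 0.08313041 0.086     ] [226.11413287 127.39978909]
[ 0.55586959 -0.00385497  0.086     ] [290.69554797 188.35442924]
[280.73878508 132.89344942]
```

View pics/w3.png

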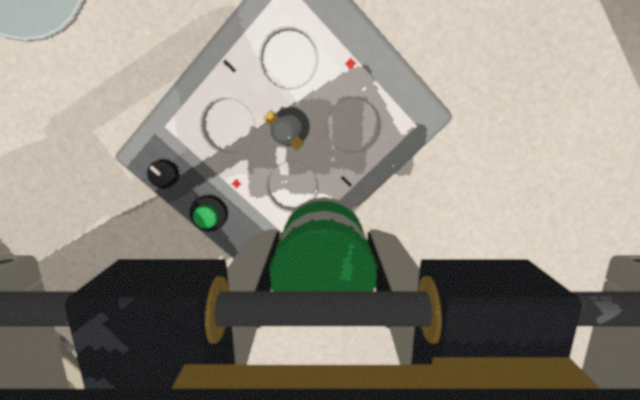

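```bash
python3 - <<'E'
from h import *
im,s=snap('wrist','w3c.png',crop=(190,20,400,220),scale=3)
print(s['tool_pos'])
E
```

```text
[ 0.5890345  -0.01579216  0.2495116 ]
```

View pics/w3c.png

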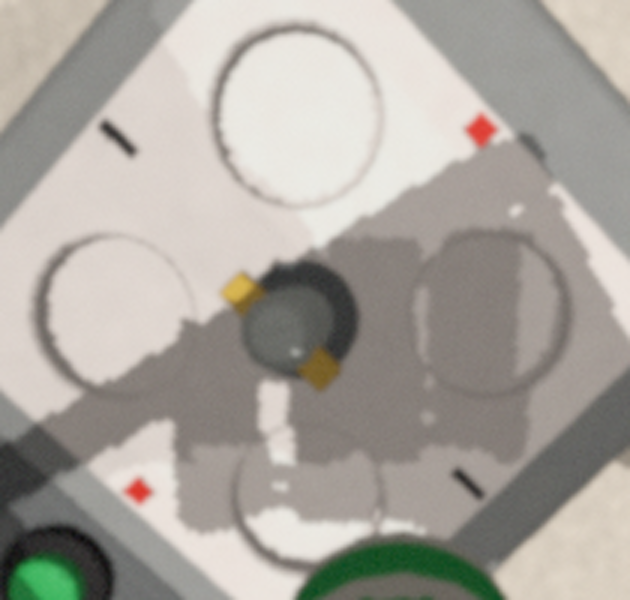

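```bash
python3 - <<'E'
from h import *
s=monitor.read_state()
f=lambda x,y:px2w('wrist',190+(x+.5)/3-.5,20+(y+.5)/3-.5,.086,s)
w=[f(298,116),f(492,312),f(116,315),f(308,498)]
for a in w: print(a)
print('c',np.mean(w,0))
for a,b in(((481,130),(138,491)),((117,138),(468,483))):
    d=f(*a)-f(*b); print((f(*a)+f(*b))/2,np.arctan2(d[1],d[0]),np.linalg.norm(d))
print((w[0]+w[3])/2,(w[1]+w[2])/2,np.linalg.norm(w[0]-w[3]),np.linalg.norm(w[1]-w[2]))
E
```

```text
[0.63188332 0.09633055 0.086     ]
[0.64642274 0.01122158 0.086     ]
[0.54618985 0.08376904 0.086     ]
[ 0.55911194 -0.00269609  0.086     ]
c [0.59590196 0.04715627 0.086     ]
[0.59448528 0.0465732  0.086     ] 0.15304832149736255 0.16417610500783283
[0.59443751 0.0469054  0.086     ] 1.7274979011365783 0.15806888126633145
[0.59549763 0.04681723 0.086     ] [0.5963063  0.04749531 0.086     ] 0.12288998657043293 0.12373263929128885
```

```bash
python3 - <<'E'
from h import *
plan([.5585,-.0033,.12],-.634)
plan([.5585,-.0033,.093],-.634)
E
```

```text
shift mm [ -8.  -32.1 129.6] dist 134 twist deg 0.00609971008694288 (or +-180) q6 0.52 A0 -0.634 tilt [-1.e-04 -3.e-04 -1.e+00] t 6.3
shift mm [ -8.  -32.1 156.6] dist 160 twist deg 0.00609971008694288 (or +-180) q6 0.52 A0 -0.634 tilt [-1.e-04 -3.e-04 -1.e+00] t 6.3
```

>>> send_rows(
  motion=[
    [[-0.008,-0.032,0.0],0],
    [[-0.008,-0.032,0.05],0],
    [[-0.008,-0.032,0.1],0],
    [[-0.008,-0.032,0.13],0],
    [[-0.008,-0.032,0.13],0],
    [[-0.008,-0.032,0.13],0],
  ],
)

```text
t: 7.05
tool_pos: [0.5595, -0.0028, 0.1213]
orientation: [2.802, 1.419, 0.002]
force: [0.9, 0.1, -0.6]
opening: 0.0476
```

```bash
python3 - <<'E'
from h import *
plan([.5585,-.0033,.092],-.634)
snap('top','t2.png',crop=(290,100,400,230),scale=4.5)
E
```

```text
shift mm [-1.  -0.5 29.3] dist 29 twist deg 0.04050274649918326 (or +-180) q6 0.54 A0 -0.633 tilt [ 1.9e-03 -2.0e-04 -1.0e+00] t 7.05
```

View pics/t2.png

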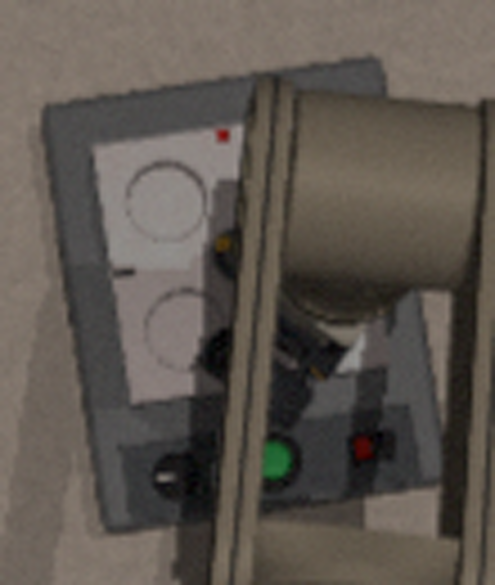

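>>> send_rows(
  motion=[
    [[-0.001,-0.001,0.008],0],
    [[-0.001,-0.001,0.016],0],
    [[-0.001,-0.001,0.022],0],
    [[-0.001,-0.001,0.026],0],
    [[-0.001,-0.001,0.026],0],
    [[-0.001,-0.001,0.026],0],
  ],
)

```text
t: 7.85
tool_pos: [0.5572, -0.0024, 0.0938]
orientation: [2.802, 1.42, 0.0]
force: [-0.6, 0.2, -1.6]
opening: 0.0476
```

```bash
python3 - <<'E'
from h import *
plan([.5585,-.0033,.092],-.634)
im,s=snap('wrist','w4.png'); print(s['force'],s['tool_pos'])
E
```

```text
shift mm [0.  1.6 1.8] dist 2 twist deg 0.0813462887578261 (or +-180) q6 0.54 A0 -0.633 tilt [ 3.e-04 -0.e+00 -1.e+00] t 7.85
[-0.56806447  0.24718485 -1.56408512] [ 0.55720993 -0.00240644  0.0938256 ]
```

View pics/w4.png

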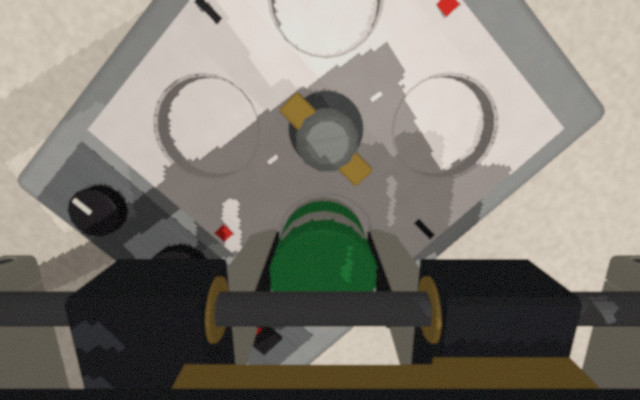

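>>> send_rows(
  motion=[
    [[0,0.001,0.002],0],
    [[0,0.001,0.003],0],
    [[0,0.001,0.003],0],
  ],
)

```text
t: 8.28
tool_pos: [0.5583, -0.003, 0.092]
orientation: [2.802, 1.42, 0.001]
force: [-3.8, 1.4, 7.1]
opening: 0.0475
```

>>> send_rows(
  motion=[
    [[0,0,0],0],
    [[0,0,0],0],
    [[0,0,0],0],
    [[0,0,-0.02],0],
    [[0,0,-0.06],0],
    [[0,0,-0.11],0],
    [[-0.03,0.03,-0.14],0],
    [[-0.06,0.06,-0.14],0],
    [[-0.06,0.06,-0.14],0],
  ],
  jaw=0.07,
)

```text
t: 9.4
tool_pos: [0.5714, -0.0895, 0.2327]
orientation: [2.803, 1.415, 0.002]
force: [-0.8, 0.6, -0.6]
opening: 0.0699
```

```bash
python3 - <<'E'
from h import *
im,s=snap('wrist','w5.png',crop=(150,20,420,260),scale=2.5)
print(s['force'],s['tool_pos'])
plan([.549,-.4205,.2],-.634)
E
```

```text
[-0.78895255  0.58326204 -0.59717854] [ 0.57138747 -0.0895327   0.23272141]
shift mm [-280.8  179.5   31.9] dist 335 twist deg -0.05390742257550533 (or +-180) q6 0.39 A0 -0.635 tilt [ 1.2e-03 -1.0e-04 -1.0e+00] t 9.45
```

View pics/w5.png

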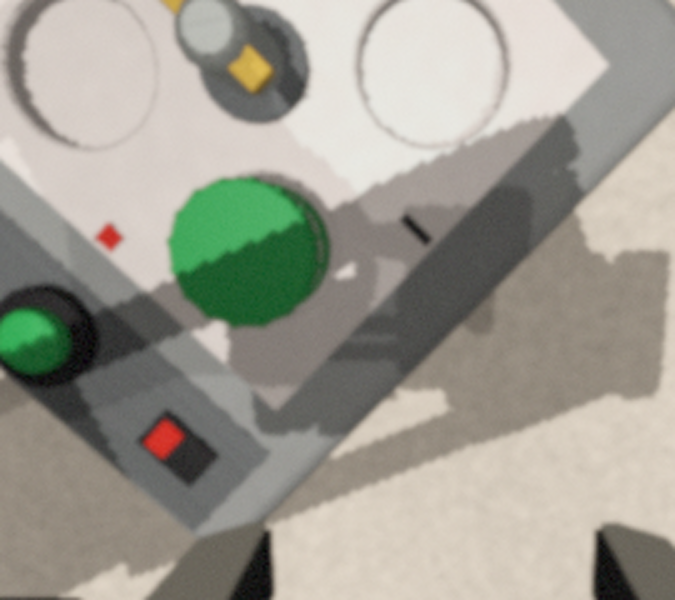

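The green pot stands in the near-right well. Next is the blue one.

>>> send_rows(
  motion=[
    [[-0.04,0.025,0],0],
    [[-0.085,0.055,0.01],0],
    [[-0.13,0.085,0.02],0],
    [[-0.175,0.115,0.03],0],
    [[-0.22,0.14,0.03],0],
    [[-0.255,0.165,0.04],0],
    [[-0.278,0.178,0.06],0],
    [[-0.28,0.179,0.1],0],
    [[-0.28,0.179,0.11],0],
    [[-0.28,0.179,0.11],0],
    [[-0.28,0.179,0.11],0],
  ],
  jaw=0.08,
)

```text
t: 10.82
tool_pos: [0.5509, -0.4185, 0.1231]
orientation: [2.799, 1.42, 0.002]
force: [-0.4, -0.3, -0.3]
opening: 0.0795
```

```bash
python3 - <<'E'
from h import *
im,s=snap('wrist','w6.png',crop=(220,120,420,320),scale=3)
g=cv2.cvtColor(im,cv2.COLOR_RGB2HSV)
m=((g[...,0]>95)&(g[...,0]<125)&(g[...,1]>130)&(g[...,2]>60)).astype(np.uint8)
n,l,st,c=cv2.connectedComponentsWithStats(m)
for i in range(1,n):
    if st[i,4]>200: print(st[i],c[i],px2w('wrist',*c[i],.056,s))
print(s['force'],s['tool_pos'])
E
```

```text
[ 294  177   61   61 2913] [324.0030896  207.00514933] [ 0.55156232 -0.41889959  0.056     ]
[-0.43228758 -0.32875171 -0.3180191 ] [ 0.55088261 -0.4184728   0.12305762]
```

View pics/w6.png

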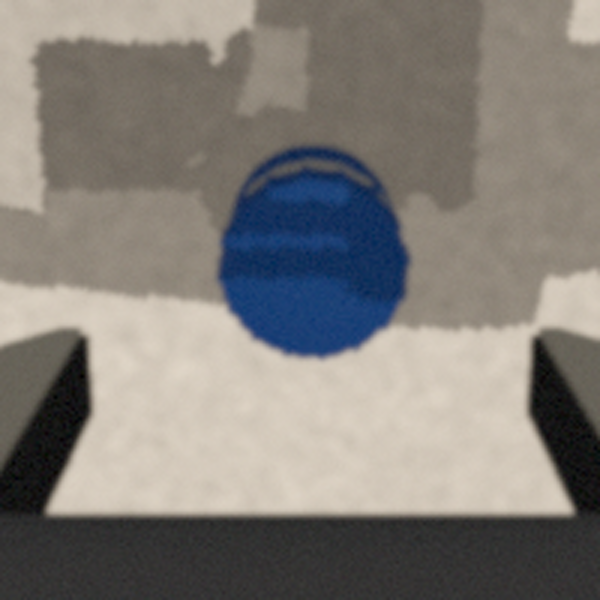

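```bash
python3 - <<'E'
from h import *
plan([.5515,-.419,.022],-.634)
E
```

```text
shift mm [1.000e-01 4.000e-01 1.012e+02] dist 101 twist deg 0.12862410668394256 (or +-180) q6 -0.09 A0 -0.632 tilt [ 0.0025 -0.0021 -1.    ] t 10.88
```

>>> send_rows(
  motion=[
    [[0,0,0.04],0],
    [[0,0,0.08],0],
    [[0,0,0.1],0],
    [[0,0,0.1],0],
    [[0,0,0.1],0],
  ],
)

```text
t: 11.5
tool_pos: [0.5509, -0.4195, 0.023]
orientation: [2.8, 1.419, 0.002]
force: [-0.3, 0.0, -0.2]
opening: 0.0802
```

>>> send_rows(
  motion=[
    [[0,0,0],0],
    [[0,0,0],0],
    [[0,0,0],0],
    [[0,0,0],0],
    [[0,0,0],0],
  ],
  jaw=0.04,
)

```text
t: 12.12
tool_pos: [0.5498, -0.4187, 0.021]
orientation: [2.802, 1.42, 0.0]
force: [-0.1, 0.3, 2.2]
opening: 0.0478
```

```bash
python3 - <<'E'
from h import *
print(monitor.read_state()['tool_pos'])
plan([.6319,.0971,.25],-.634)
E
```

```text
[ 0.54981731 -0.4187329   0.02099991]
shift mm [ 464.5 -238.7 -229.2] dist 570 twist deg 0.07782361072449953 (or +-180) q6 -0.09 A0 -0.633 tilt [ 5.e-04 -4.e-04 -1.e+00] t 12.12
```

>>> send_rows(
  motion=[
    [[0,0,-0.05],0],
    [[0,0,-0.1],0],
    [[0.03,-0.015,-0.15],0],
    [[0.07,-0.035,-0.19],0],
    [[0.115,-0.06,-0.23],0],
    [[0.16,-0.085,-0.23],0],
    [[0.205,-0.11,-0.23],0],
    [[0.25,-0.13,-0.23],0],
    [[0.295,-0.155,-0.23],0],
    [[0.34,-0.18,-0.23],0],
    [[0.385,-0.2,-0.23],0],
    [[0.42,-0.22,-0.23],0],
  ],
)

```text
t: 13.62
tool_pos: [0.6203, 0.0523, 0.2501]
orientation: [-2.801, -1.421, 0.001]
force: [0.8, -0.4, -1.4]
opening: 0.0481
```

```bash
python3 - <<'E'
from h import *
plan([.6319,.0971,.13],-.634)
E
```

```text
shift mm [ 43.1 -17.  120.1] dist 129 twist deg 0.12291173229355784 (or +-180) q6 0.63 A0 -0.632 tilt [-8.e-04  1.e-04 -1.e+00] t 13.62
```

>>> send_rows(
  motion=[
    [[0.03,-0.012,0],0],
    [[0.044,-0.018,0.0],0],
    [[0.044,-0.018,0.03],0],
    [[0.044,-0.018,0.07],0],
    [[0.044,-0.018,0.11],0],
    [[0.044,-0.018,0.122],0],
    [[0.044,-0.018,0.122],0],
    [[0.044,-0.018,0.122],0],
  ],
)

```text
t: 14.62
tool_pos: [0.6334, 0.0963, 0.1311]
orientation: [2.801, 1.419, 0.005]
force: [-0.3, 0.3, -0.2]
opening: 0.0479
```

```bash
python3 - <<'E'
from h import *
plan([.6319,.0971,.096],-.634)
E
```

```text
shift mm [-0.3 -1.8 35.1] dist 35 twist deg 0.06712353047407318 (or +-180) q6 0.7 A0 -0.633 tilt [ 3.4e-03  2.0e-04 -1.0e+00] t 14.62
```

>>> send_rows(
  motion=[
    [[0,-0.001,0.01],0],
    [[0,-0.001,0.02],0],
    [[0,-0.001,0.03],0],
    [[0,-0.001,0.034],0],
    [[0,-0.001,0.034],0],
    [[0,-0.001,0.034],0],
  ],
)

```text
t: 15.38
tool_pos: [0.6314, 0.097, 0.0949]
orientation: [2.802, 1.42, 0.001]
force: [0.4, -0.1, -1.3]
opening: 0.0479
```

```bash
python3 - <<'E'
from h import *
plan([.6319,.0971,.093],-.634)
im,s=snap('wrist','w7.png'); print(s['force'],s['tool_pos'])
E
```

```text
shift mm [0.4 0.3 1.9] dist 2 twist deg 0.08093441469022149 (or +-180) q6 0.7 A0 -0.633 tilt [ 5.e-04  0.e+00 -1.e+00] t 15.38
[ 0.40951172 -0.07138658 -1.32601885] [0.63141959 0.09700403 0.09493859]
```

View pics/w7.png

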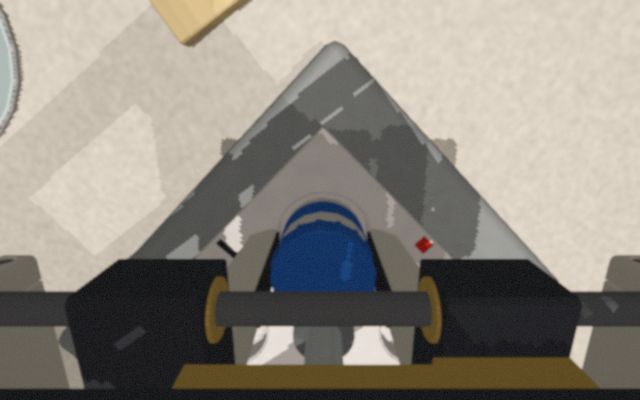

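>>> send_rows(
  motion=[
    [[0,0,0.002],0],
    [[0,0,0.003],0],
    [[0,0,0.003],0],
  ],
)

```text
t: 15.8
tool_pos: [0.6316, 0.097, 0.0929]
orientation: [2.802, 1.42, 0.002]
force: [-3.6, -1.0, 5.9]
opening: 0.0476
```

>>> send_rows(
  motion=[
    [[0,0,0],0],
    [[0,0,0],0],
    [[0,0,0],0],
    [[0,0,-0.02],0],
    [[0,0,-0.06],0],
    [[0,0,-0.11],0],
    [[0,0,-0.14],0],
    [[0,0,-0.14],0],
  ],
  jaw=0.07,
)

```text
t: 16.8
tool_pos: [0.6334, 0.0972, 0.2372]
orientation: [2.799, 1.419, 0.012]
force: [0.2, 0.9, -1.1]
opening: 0.0697
```

```bash
python3 - <<'E'
from h import *
plan([.4485,.372,.235],.69)
plan([.4485-.03,.372-.025,.235],.69)
E
```

```text
shift mm [ 112.3 -311.6    0.9] dist 331 twist deg -75.77599971601406 (or +-180) q6 0.7 A0 -0.633 tilt [ 8.2e-03  6.0e-04 -1.0e+00] t 16.8
shift mm [  74.4 -321.     0.6] dist 330 twist deg -75.77599971601406 (or +-180) q6 0.7 A0 -0.633 tilt [ 8.2e-03  6.0e-04 -1.0e+00] t 16.8
```

>>> send_rows(
  motion=[
    [[0.014,-0.039,0],-9],
    [[0.028,-0.078,0],-18],
    [[0.042,-0.117,0],-27],
    [[0.056,-0.156,0],-36],
    [[0.07,-0.195,0],-45],
    [[0.084,-0.234,0],-54],
    [[0.098,-0.273,0],-63],
    [[0.11,-0.305,0],-71],
    [[0.112,-0.312,0],-76],
    [[0.112,-0.312,0],-76],
    [[0.112,-0.312,0],-76],
    [[0.112,-0.312,0],-76],
  ],
  jaw=0.085,
)

```text
t: 18.3
tool_pos: [0.4461, 0.3711, 0.2314]
orientation: [-1.337, -2.843, 0.001]
force: [0.4, 0.7, 0.2]
opening: 0.0847
```

```bash
python3 - <<'E'
from h import *
im,s=snap('wrist','w8.png',crop=(170,40,490,260),scale=2.4)
print(s['tool_pos'])
plan([.4485,.372,.235],.69)
snap('top','t3.png')
E
```

```text
[0.44614664 0.37114483 0.23143691]
shift mm [-0.9  2.3 -3.5] dist 4 twist deg 0.1113212987943855 (or +-180) q6 -0.09 A0 0.692 tilt [-1.e-04 -2.e-04 -1.e+00] t 18.35
```

View pics/w8.png

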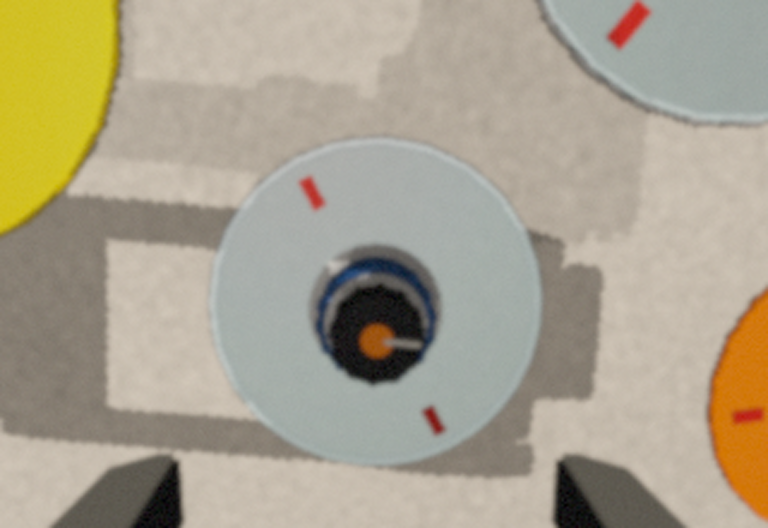

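View pics/t3.png

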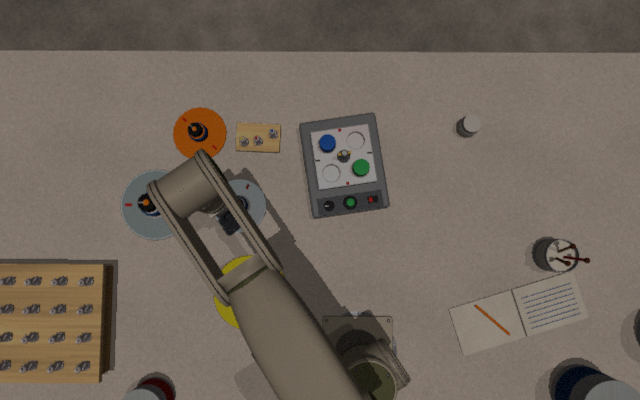

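```bash
python3 - <<'E'
from h import *
s=monitor.read_state()
f=lambda x,y,z:px2w('wrist',170+(x+.5)/2.4-.5,40+(y+.5)/2.4-.5,z,s)
print(f(376,301.5,.006),f(376,341,.074),f(541,301,.006)-f(211,301,.006))
d=f(312,193,.006)-f(433,420,.006); print(np.arctan2(d[1],d[0]),(f(312,193,.006)+f(433,420,.006))/2)
d=f(420,345,.074)-f(376,341,.074);print('ptr',np.arctan2(d[1],d[0]))
plan([.449,.372,.013],.69)
E
```

```text
[0.4469703  0.37644908 0.006     ] [0.44943342 0.3724137  0.074     ] [0.1283588 0.1063444 0.       ]
2.748109878179649 [0.44962001 0.37236631 0.006     ]
ptr 0.5989317466647085
shift mm [ -1.3   2.7 218.6] dist 219 twist deg 0.12896372331446943 (or +-180) q6 -0.09 A0 0.692 tilt [-0.e+00 -1.e-04 -1.e+00] t 18.4
```

>>> send_rows(
  motion=[
    [[-0.002,0.003,0.05],0],
    [[-0.002,0.003,0.1],0],
    [[-0.002,0.003,0.15],0],
    [[-0.002,0.003,0.19],0],
    [[-0.002,0.003,0.21],0],
    [[-0.002,0.003,0.217],0],
    [[-0.002,0.003,0.217],0],
    [[-0.002,0.003,0.217],0],
  ],
)

```text
t: 19.4
tool_pos: [0.4507, 0.3731, 0.0166]
orientation: [1.333, 2.843, 0.004]
force: [-0.8, 0.9, -0.2]
opening: 0.0848
```

```bash
python3 - <<'E'
from h import *
plan([.4495,.3724,.014],.69)
E
```

```text
shift mm [ 0.2 -1.3  2.6] dist 3 twist deg 0.2202980192019824 (or +-180) q6 -0.09 A0 0.694 tilt [ 0.0026  0.0017 -1.    ] t 19.4
```

>>> send_rows(
  motion=[
    [[0,-0.001,0.001],0],
    [[0,-0.001,0.001],0],
    [[0,-0.001,0.001],0],
  ],
)

```text
t: 19.77
tool_pos: [0.4487, 0.3716, 0.0139]
orientation: [1.334, 2.844, 0.0]
force: [0.8, -0.9, 0.3]
opening: 0.0848
```

>>> send_rows(
  motion=[
    [[0,0,0],0],
    [[0,0,0],0],
    [[0,0,0],0],
    [[0,0,0],0],
    [[0,0,0],0],
    [[0,0,0],0],
  ],
  jaw=0.045,
  squeeze=40,
)

```text
t: 20.52
tool_pos: [0.4487, 0.3716, 0.0136]
orientation: [1.334, 2.844, 0.0]
force: [1.9, 1.5, -1.5]
opening: 0.0553
```

>>> send_rows(
  motion=[
    [[0,0,-0.03],0],
    [[0,0,-0.07],0],
    [[0,0,-0.12],0],
    [[0,0,-0.17],0],
    [[0,0,-0.21],0],
    [[0,0,-0.24],0],
    [[0,0,-0.24],0],
    [[0,0,-0.24],0],
  ],
)

```text
t: 21.52
tool_pos: [0.4478, 0.371, 0.2513]
orientation: [-1.333, -2.843, 0.004]
force: [0.2, 0.4, -5.2]
opening: 0.0551
```

```bash
python3 - <<'E'
from h import *
im,s=snap('wrist','w9.png')
print(s['tool_pos'],s['force'],s['wrist_torque'])
plan([.5952,.0469,.25],.692-1.029)
E
```

```text
[0.44776495 0.37096504 0.25126195] [ 0.20441313  0.35090964 -5.17300262] [-0.05834763  0.08284926 -0.01719759]
shift mm [-343.4  -93.6    1. ] dist 356 twist deg 59.06290264136291 (or +-180) q6 -0.09 A0 0.694 tilt [-0.0035 -0.0024 -1.    ] t 21.57
```

View pics/w9.png

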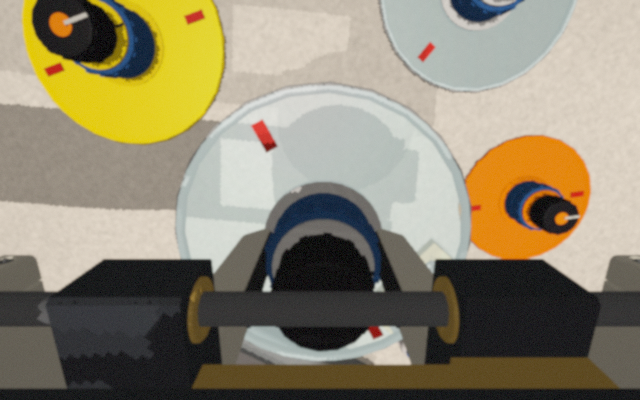

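>>> send_rows(
  motion=[
    [[-0.03,-0.008,0],6],
    [[-0.065,-0.018,0],12],
    [[-0.1,-0.027,0],18],
    [[-0.135,-0.037,0],24],
    [[-0.17,-0.046,0],30],
    [[-0.205,-0.056,0],36],
    [[-0.24,-0.065,0],42],
    [[-0.275,-0.075,0],48],
    [[-0.31,-0.085,0],54],
    [[-0.335,-0.091,0],58.9],
    [[-0.343,-0.093,0],58.9],
    [[-0.343,-0.093,0],58.9],
  ],
)

```text
t: 23.08
tool_pos: [0.5958, 0.0483, 0.252]
orientation: [-2.558, -1.821, 0.003]
force: [-0.7, -0.1, -3.6]
opening: 0.0552
```

>>> send_rows(
  motion=[
    [[0,0,0.01],0],
    [[0,0,0.03],0],
    [[0,0,0.05],0],
    [[0,0,0.06],0],
    [[0,0,0.06],0],
    [[0,0,0.06],0],
  ],
)

```text
t: 23.82
tool_pos: [0.5969, 0.0484, 0.1944]
orientation: [2.559, 1.821, 0.001]
force: [0.1, 0.4, -4.1]
opening: 0.0557
```

```bash
python3 - <<'E'
from h import *
im,s=snap('wrist','w10.png')
snap('scene','s10.png',crop=(200,180,400,320),scale=3.9)
print(s['tool_pos'],s['force'],s['wrist_torque'])
plan([.595,.0469,.17],-.335)
E
```

```text
[0.59687335 0.04839282 0.19436943] [ 0.10674465  0.40405279 -4.08948089] [-0.08021547  0.09404489  0.06014721]
shift mm [-2.  -1.6 24.8] dist 25 twist deg 0.04565859993933117 (or +-180) q6 0.33 A0 -0.334 tilt [ 0.0018 -0.     -1.    ] t 23.93
```

View pics/w10.png

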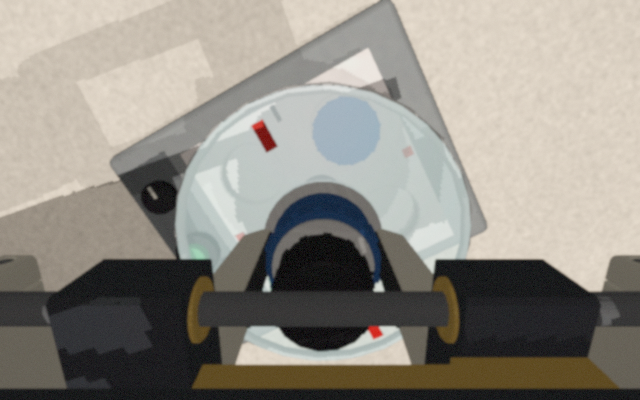

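View pics/s10.png

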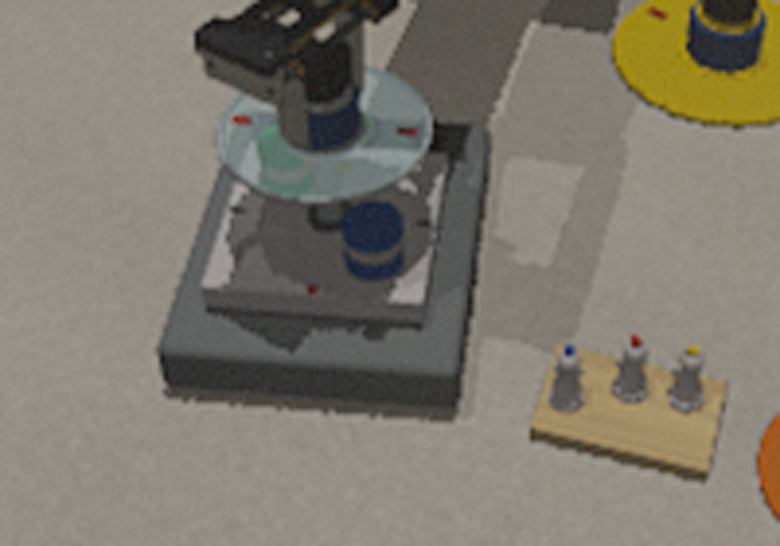

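>>> send_rows(
  motion=[
    [[-0.002,-0.0015,0.006],0],
    [[-0.002,-0.0015,0.014],0],
    [[-0.002,-0.0015,0.02],0],
    [[-0.002,-0.0015,0.024],0],
    [[-0.002,-0.0015,0.024],0],
    [[-0.002,-0.0015,0.024],0],
  ],
)

```text
t: 24.68
tool_pos: [0.5945, 0.047, 0.1699]
orientation: [2.56, 1.821, 0.0]
force: [0.3, -1.3, -4.4]
opening: 0.0552
```

```bash
python3 - <<'E'
from h import *
im,s=snap('wrist','w11.png',crop=(160,0,500,400),scale=1.5)
print(s['tool_pos'],s['force'],s['wrist_torque'])
plan([.595,.0469,.1436],-.335)
x=np.array([np.cos(.153),np.sin(.153),0]);y=np.array([-x[1],x[0],0]);c=np.array([.595,.0469,0])
for n,p in dict(blk=c+y*.079,red=c+x*.082,redm=c-x*.082).items(): print(n,w2px('wrist',p+[0,0,.086],s))
hx=np.array([np.cos(-1.418),np.sin(-1.418),0])
h=s['tool_pos']*[1,1,0]
for r in(1,-1): print('mark',w2px('wrist',h+r*.068*hx+[0,0,s['tool_pos'][2]-.008],s))
E
```

```text
[0.59454744 0.04697508 0.16986982] [ 0.30137876 -1.29415316 -4.35363585] [-0.080848    0.05646719  0.0481132 ]
shift mm [ 0.1  0.4 26.4] dist 26 twist deg 0.04989138002487241 (or +-180) q6 0.33 A0 -0.334 tilt [ 5.e-04 -0.e+00 -1.e+00] t 24.73
blk [273.84162442 110.29280641]
red [418.39261628 152.6201525 ]
redm [236.26742734 245.26317582]
mark [374.51069062 327.91264384]
mark [262.7164559  131.81148213]
```

View pics/w11.png

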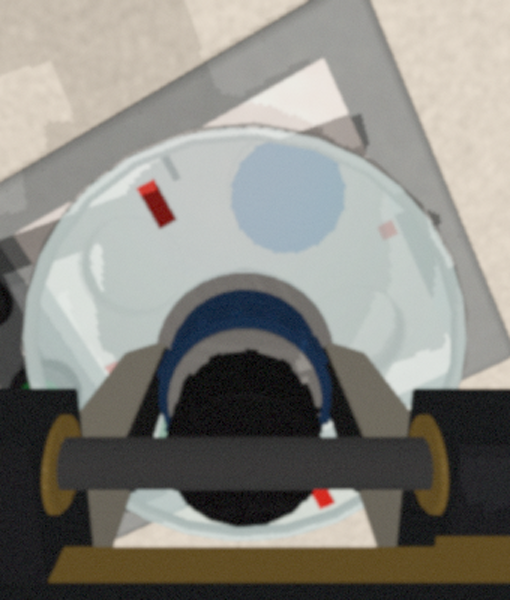

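>>> send_rows(
  motion=[
    [[0,0,0.004],0],
    [[0,0,0.008],0],
    [[0,0,0.012],0],
    [[0,0,0.014],0],
    [[0,0,0.014],0],
  ],
)

```text
t: 25.35
tool_pos: [0.5942, 0.047, 0.1553]
orientation: [-2.56, -1.821, 0.001]
force: [0.0, -0.1, -2.8]
opening: 0.0551
```

```bash
python3 - <<'E'
from h import *
s=monitor.read_state()
print(s['tool_pos'],s['force'],s['wrist_torque'],s['opening'])
plan([.595,.0469,.1436],-.335)
E
```

```text
[0.59419018 0.04695808 0.15532841] [ 0.0328448  -0.12490038 -2.81170812] [-0.03846789  0.04550682 -0.00296171] 0.055061818027235594
shift mm [ 0.2  0.8 11.7] dist 12 twist deg 0.04860513168953325 (or +-180) q6 0.33 A0 -0.334 tilt [-5.e-04  0.e+00 -1.e+00] t 25.35
```

>>> send_rows(
  motion=[
    [[0,0.0005,0.004],0],
    [[0,0.0005,0.008],0],
    [[0,0.0005,0.011],0],
    [[0,0.0005,0.013],0],
    [[0,0.0005,0.014],0],
    [[0,0.0005,0.014],0],
  ],
)

```text
t: 26.1
tool_pos: [0.5948, 0.0468, 0.1448]
orientation: [2.559, 1.821, 0.001]
force: [-13.8, -0.1, 16.8]
opening: 0.0552
```

```bash
python3 - <<'E'
from h import *
s=monitor.read_state()
print(s['tool_pos'],s['force'],s['wrist_torque'],s['opening'])
plan([.595,.0469,.1436],-.335)
E
```

```text
[0.59482201 0.04680166 0.14475035] [-13.81487083  -0.10070036  16.83863256] [-0.07182645  2.39391839 -0.01056429] 0.055193880137983715
shift mm [0.2 0.1 1.2] dist 1 twist deg 0.056619223123708456 (or +-180) q6 0.33 A0 -0.334 tilt [ 7.e-04 -2.e-04 -1.e+00] t 26.1
```

>>> send_rows(
  motion=[
    [[0,-0.001,0],0],
    [[0,-0.001,0],0],
    [[0,-0.001,0],0],
  ],
)

```text
t: 26.48
tool_pos: [0.5948, 0.0468, 0.1448]
orientation: [2.558, 1.82, 0.003]
force: [-7.2, -1.6, 13.3]
opening: 0.0555
```

```bash
python3 - <<'E'
from h import *
s=monitor.read_state()
print(s['tool_pos'],s['force'],s['wrist_torque'],s['opening'])
E
```

```text
[0.59477766 0.04683578 0.1447778 ] [-7.23965282 -1.64490542 13.33262198] [-0.26114398  1.53663802 -0.02901463] 0.05546200542534013
```

>>> send_rows(
  motion=[
    [[0,-0.001,0],6],
    [[0,-0.001,0],12],
    [[0,-0.001,0],18],
    [[0,-0.001,0],18],
  ],
)

```text
t: 26.98
tool_pos: [0.5951, 0.0472, 0.1448]
orientation: [2.812, 1.395, 0.008]
force: [-1.3, -1.7, 8.8]
opening: 0.0551
```

```bash
python3 - <<'E'
from h import *
im,s=snap('wrist','w12.png',crop=(160,0,500,400),scale=1.5)
print(s['tool_pos'],s['force'],s['wrist_torque'],s['opening'])
plan([.595,.0469,.1436],-.335)
E
```

```text
[0.59513392 0.04721938 0.14482377] [-1.34138946 -1.69696403  8.82256162] [-0.24617899  0.24437854  0.02648193] 0.05509703957054777
shift mm [-0.3  0.1  1.2] dist 1 twist deg -17.980715679694043 (or +-180) q6 0.64 A0 -0.649 tilt [ 5.6e-03 -3.0e-04 -1.0e+00] t 27.02
```

View pics/w12.png

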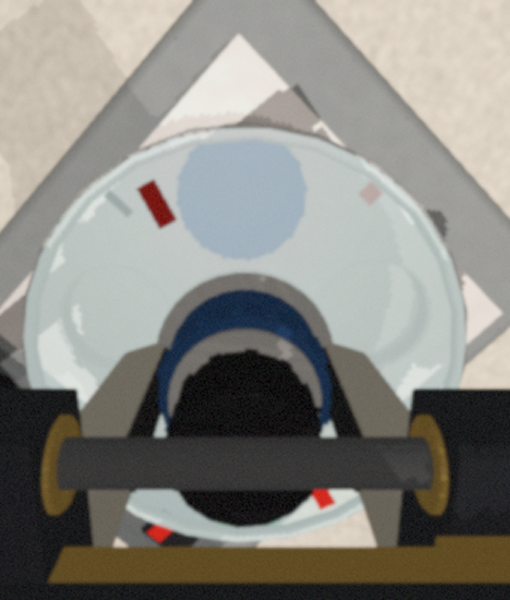

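>>> send_rows(
  motion=[
    [[0,0,0],8],
    [[0,0,0],16],
    [[0,0,0],24],
    [[0,0,0],32],
    [[0,0,0],40],
    [[0,0,0],48],
    [[0,0,0],56],
    [[0,0,0],62],
    [[0,0,0],66],
    [[0,0,0],69],
    [[0,0,0],69],
  ],
)

```text
t: 28.4
tool_pos: [0.5954, 0.0473, 0.1448]
orientation: [-3.11, 0.442, -0.01]
force: [0.0, -0.3, 8.6]
opening: 0.0554
```

```bash
python3 - <<'E'
from h import *
im,s=snap('wrist','w13.png',crop=(160,0,500,400),scale=1.5)
print(s['tool_pos'],s['force'],s['wrist_torque'],s['opening'])
plan([.595,.0469,.1436],-.335-np.pi/2)
E
```

```text
[0.59535975 0.04732488 0.14483893] [ 0.04717848 -0.33912022  8.60876922] [-0.01374372  0.09332631  0.01642976] 0.05540076401938431
shift mm [-0.2  0.5  1.2] dist 1 twist deg 3.033461969839298 (or +-180) q6 1.85 A0 -1.853 tilt [ 6.1e-03 -2.0e-04 -1.0e+00] t 28.45
```

View pics/w13.png

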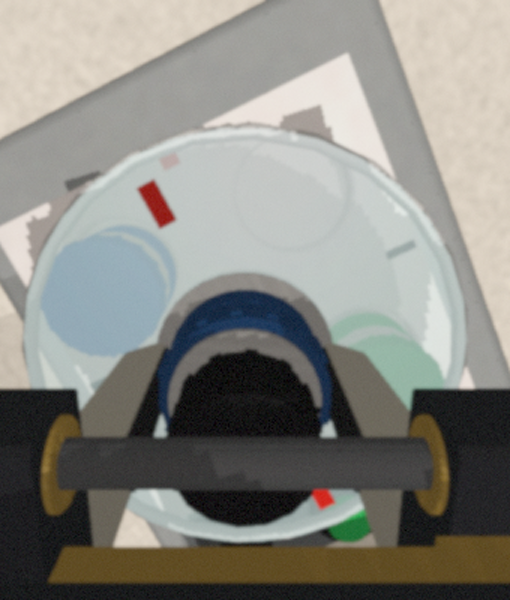

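Almost locked: the plate's red mark is close to the block's red mark. I'll finish the turn to the stop.

>>> send_rows(
  motion=[
    [[0,0,0],2],
    [[0,0,0],4],
    [[0,0,0],6],
    [[0,0,0],7],
    [[0,0,0],7],
  ],
)

```text
t: 29.08
tool_pos: [0.5951, 0.0472, 0.1448]
orientation: [-3.077, 0.63, -0.009]
force: [-0.6, -1.5, 8.3]
opening: 0.0552
```

```bash
python3 - <<'E'
from h import *
im,s=snap('wrist','w14.png',crop=(160,0,500,400),scale=1.5)
print(s['tool_pos'],s['force'],s['wrist_torque'],s['opening'])
plan([.595,.0469,.1436],-.335-np.pi/2)
E
```

```text
[0.59507249 0.04716449 0.14482068] [-0.55974408 -1.52031068  8.27592166] [-0.27334029  0.39861897  0.44009781] 0.055227470838386895
shift mm [0.1 0.3 1.2] dist 1 twist deg -3.9259336726280014 (or +-180) q6 1.97 A0 -1.974 tilt [ 5.4e-03 -6.0e-04 -1.0e+00] t 29.12
```

View pics/w14.png

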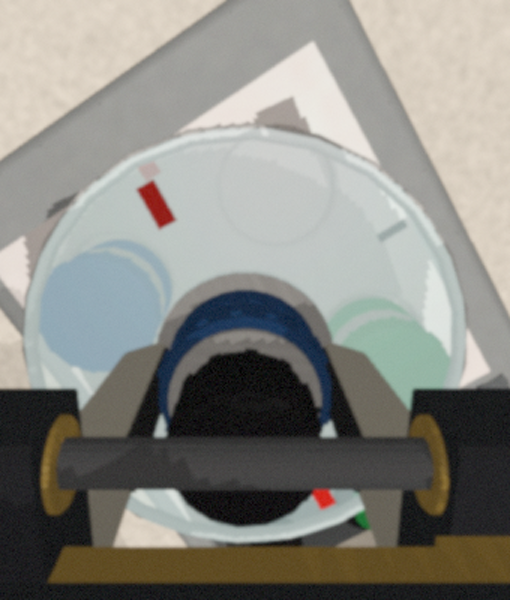

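Torque about z has risen to 0.44 N m, so the head is against the stop and locked. I'll release it, rise and check.

>>> send_rows(
  motion=[
    [[0,0,0],-2],
    [[0,0,0],-2],
    [[0,0,0],-2],
    [[0,0,0],-2],
    [[0,0,-0.03],-2],
    [[0,0,-0.07],-2],
    [[0,0,-0.11],-2],
    [[0,0,-0.15],-2],
    [[0,0,-0.17],-2],
    [[0,0,-0.17],-2],
    [[0,0,-0.17],-2],
  ],
  jaw=0.085,
)

```text
t: 30.5
tool_pos: [0.5923, 0.0475, 0.3093]
orientation: [3.088, -0.576, -0.005]
force: [0.5, -0.0, -0.9]
opening: 0.0851
```

```bash
python3 - <<'E'
from h import *
im,s=snap('wrist','w15.png',crop=(200,20,440,270),scale=2.4)
print(s['tool_pos'],s['force'],s['wrist_torque'],s['opening'],s['q'][5])
plan([.595,.0469,.32],None)
E
```

```text
[0.59230073 0.047465   0.30934268] [ 0.48914758 -0.02513219 -0.88422496] [ 0.06865946  0.17239927 -0.02119653] 0.08505296196686216 1.9335570062890202
shift mm [  2.9  -0.5 -11. ] dist 11 twist deg None (or +-180) q6 1.93 A0 -1.94 tilt [-0.0037  0.     -1.    ] t 30.55
```

View pics/w15.png

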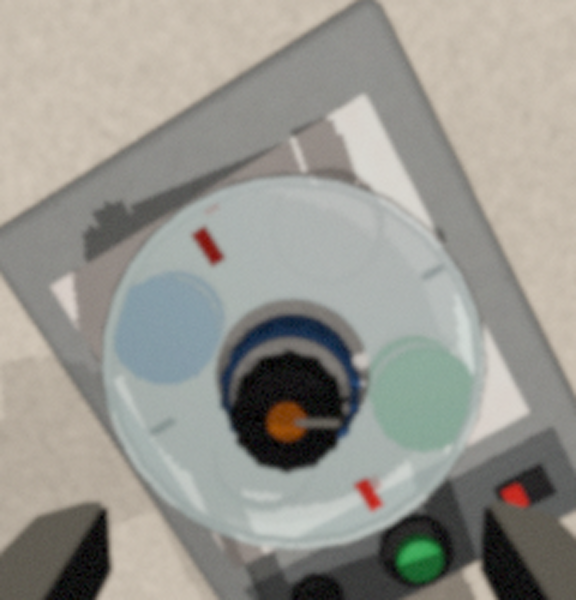

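```bash
python3 - <<'E'
from h import *
s=monitor.read_state()
f=lambda x,y,z:px2w('wrist',200+(x+.5)/2.4-.5,20+(y+.5)/2.4-.5,z,s)
print('knob',f(288,421,.204))
d=f(343,425,.204)-f(288,421,.204);print('ptr',np.arctan2(d[1],d[0]))
a,b=f(208,246,.136),f(370,494,.136);d=a-b;print('marks',(a+b)/2,np.arctan2(d[1],d[0]))
a,b=f(208,246,.136),f(370,494,.136)
E
python3 - <<'E'
import cv2;im=cv2.imread('pics/w15.png');cv2.imwrite('pics/w15z.png',cv2.resize(im[330:480,200:400],None,fx=4,fy=4,interpolation=2))
E
```

```text
knob [0.59150721 0.0503119  0.204     ]
ptr -2.0160707171515746
marks [0.59275561 0.04824397 0.136     ] 0.198578746973531
```

View pics/w15z.png

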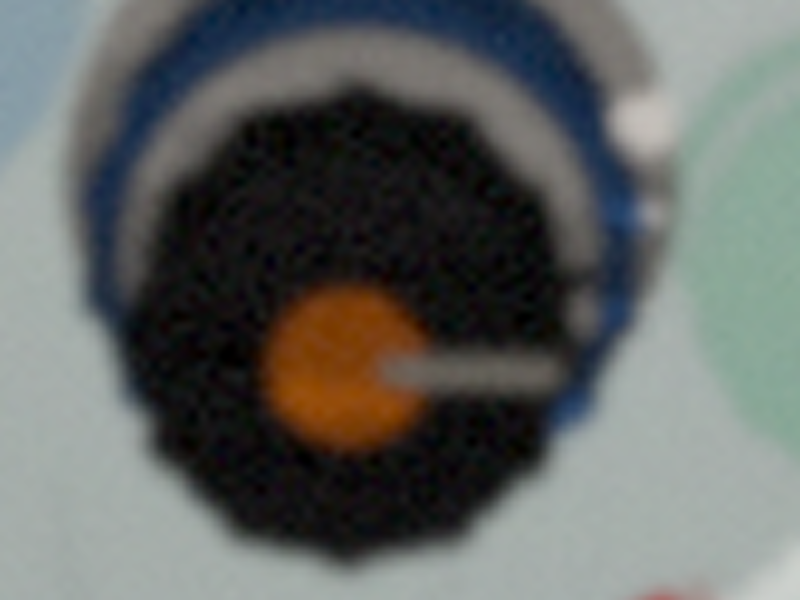

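>>> send_rows(
  motion=[
    [[0,0,0],-10],
    [[0,0,0.01],-20],
    [[0,0,0.02],-30],
    [[0,0,0.03],-40],
    [[0,0,0.04],-50],
    [[0,0,0.05],-60],
    [[0,0,0.05],-70],
    [[0,0,0.05],-80],
    [[0,0,0.05],-90],
    [[0,0,0.05],-100],
    [[0,0,0.05],-110],
    [[0,0,0.05],-120],
  ],
  jaw=0.065,
)

```text
t: 32.05
tool_pos: [0.592, 0.0474, 0.2594]
orientation: [-2.035, -2.39, 0.003]
force: [-0.1, 0.4, -0.1]
opening: 0.0652
```

>>> send_rows(
  motion=[
    [[0,0,0],-10],
    [[0,0,0],-20],
    [[0,0,0],-30],
    [[0,0,0],-40],
    [[0,0,0],-50],
    [[0,0,0],-60],
    [[0,0,0],-70],
    [[0,0,0],-80],
    [[0,0,0],-90],
    [[0,0,0],-100],
    [[0,0,0],-110],
    [[0,0,0],-120],
  ],
)

```text
t: 33.55
tool_pos: [0.592, 0.0474, 0.2594]
orientation: [1.052, -2.957, -0.002]
force: [-0.5, 0.2, -0.3]
opening: 0.0646
```

>>> send_rows(
  motion=[
    [[0,0,0],-6],
    [[0,0,0],-6],
    [[0,0,0],-6],
  ],
)

```text
t: 33.92
tool_pos: [0.5925, 0.0475, 0.2606]
orientation: [1.194, -2.904, -0.001]
force: [-0.5, -0.0, -0.6]
opening: 0.0648
```

```bash
python3 - <<'E'
from h import *
im,s=snap('wrist','w16.png',crop=(200,50,440,300),scale=2.4)
print(s['tool_pos'],s['force'],s['wrist_torque'],s['opening'],s['q'][5],s['dq'].round(3))
plan([.595,.047,.24],None)
E
```

```text
[0.59250265 0.04745864 0.26057115] [-0.47560531 -0.00303097 -0.55840624] [ 0.0977671   0.02732396 -0.00561821] 0.06477723322373137 -2.357534420132075 [-0.001 -0.005 -0.007  0.002  0.002 -0.007]
shift mm [-1.4 -2.  20.9] dist 21 twist deg None (or +-180) q6 -2.36 A0 2.352 tilt [-0.0012 -0.     -1.    ] t 33.98
```

View pics/w16.png

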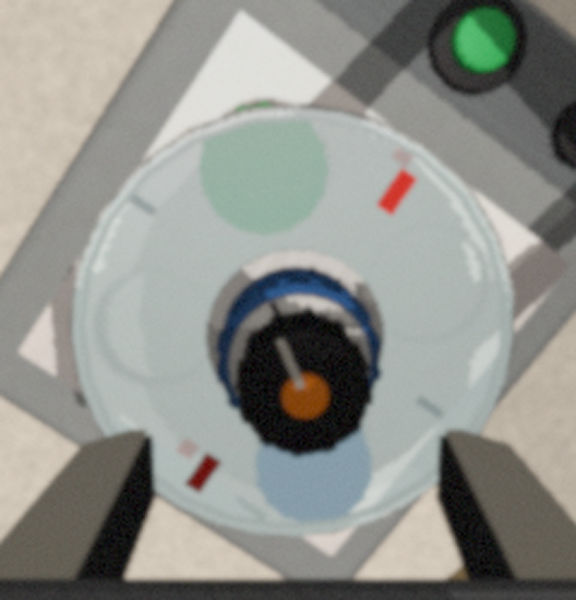

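```bash
python3 - <<'E'
from h import *
s=monitor.read_state()
f=lambda x,y,z:px2w('wrist',200+(x+.5)/2.4-.5,50+(y+.5)/2.4-.5,z,s)
print('knob',f(304.5,397,.204))
d=f(279,341,.204)-f(304.5,397,.204);print('ptr',np.arctan2(d[1],d[0]))
a,b=f(203,472,.136),f(397,191,.136);d=a-b;print('marks',(a+b)/2,np.arctan2(d[1],d[0]))
a,b=f(188,446,.086),f(402,157,.086);d=a-b;print('shaker',(a+b)/2,np.arctan2(d[1],d[0]))
plan([.595,.047,.22]); plan([.5935,.0465,.22])
E
python3 - <<'E'
import cv2;im=cv2.imread('pics/w16.png');cv2.imwrite('pics/w16z.png',cv2.resize(im[260:460,200:400],None,fx=3,fy=3,interpolation=2))
E
```

```text
knob [0.59223189 0.05113786 0.204     ]
ptr -1.951045099639236
marks [0.59380402 0.04883815 0.136     ] 0.19121931010804252
shaker [0.5950792  0.04663953 0.086     ] 0.15233459660532356
shift mm [-1.4 -2.  40.9] dist 41 twist deg None (or +-180) q6 -2.36 A0 2.352 tilt [-0.0012 -0.     -1.    ] t 33.98
shift mm [ 0.  -1.3 40.9] dist 41 twist deg None (or +-180) q6 -2.36 A0 2.352 tilt [-0.0012 -0.     -1.    ] t 33.98
```

View pics/w16z.png

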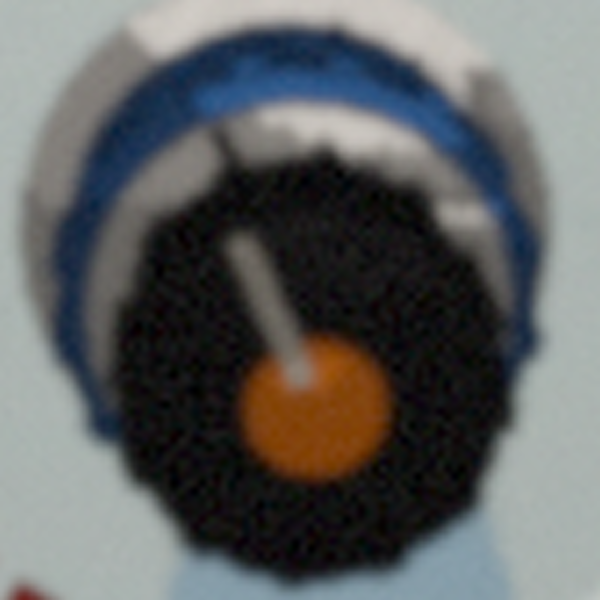

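>>> send_rows(
  motion=[
    [[-0.001,-0.002,0.03],0],
    [[-0.001,-0.002,0.06],0],
    [[-0.001,-0.002,0.075],0],
    [[-0.001,-0.002,0.08],0],
    [[-0.001,-0.002,0.08],0],
    [[-0.001,-0.002,0.08],0],
  ],
)

```text
t: 34.72
tool_pos: [0.5958, 0.0467, 0.1831]
orientation: [-1.198, 2.902, -0.001]
force: [0.2, -0.6, 1.1]
opening: 0.0652
```

```bash
python3 - <<'E'
from h import *
s=monitor.read_state()
print(s['tool_pos'],s['force'],s['wrist_torque'])
plan([.595,.047,.18])
E
```

```text
[0.59584945 0.04674109 0.18308366] [ 0.20847844 -0.6239394   1.1406202 ] [0.10145224 0.03195342 0.04779989]
shift mm [0.4 0.8 3.1] dist 3 twist deg None (or +-180) q6 -2.36 A0 2.354 tilt [ 0.0021 -0.     -1.    ] t 34.73
```

>>> send_rows(
  motion=[
    [[0,0.001,0.002],0],
    [[0,0.001,0.002],0],
  ],
)

```text
t: 34.98
tool_pos: [0.5944, 0.0475, 0.1799]
orientation: [-1.198, 2.904, -0.0]
force: [-0.1, -0.1, -0.4]
opening: 0.0649
```

>>> send_rows(
  motion=[
    [[0,0,0],0],
    [[0,0,0],0],
    [[0,0,0],0],
    [[0,0,0],0],
    [[0,0,0],0],
  ],
  jaw=0.03,
  squeeze=25,
)

```text
t: 35.6
tool_pos: [0.5942, 0.0476, 0.1797]
orientation: [1.199, -2.904, -0.001]
force: [-2.1, 2.5, 2.2]
opening: 0.0395
```

```bash
python3 - <<'E'
from h import *
s=monitor.read_state()
print(s['tool_pos'],s['force'],s['wrist_torque'],s['opening'])
E
```

```text
[0.59424169 0.04764717 0.17969756] [-2.08142975  2.54266337  2.15594778] [ 0.40145276  0.41518473 -0.01302764] 0.03946834847806055
```

Knob gripped (39.5 mm). I'm turning clockwise, about 2 rad to start.

>>> send_rows(
  motion=[
    [[0,0,0],10],
    [[0,0,0],20],
    [[0,0,0],30],
    [[0,0,0],40],
    [[0,0,0],50],
    [[0,0,0],60],
    [[0,0,0],60],
  ],
)

```text
t: 36.48
tool_pos: [0.5945, 0.0478, 0.1797]
orientation: [0.412, 3.114, 0.001]
force: [-0.2, 2.9, 1.0]
opening: 0.0391
```

```bash
python3 - <<'E'
from h import *
s=monitor.read_state()
print(s['tool_pos'],s['force'],s['wrist_torque'],s['opening'],s['q'][5])
E
```

```text
[0.59446027 0.04775703 0.17971832] [-0.23437159  2.88654227  0.97890142] [0.52124463 0.10245682 0.01680495] 0.0391212950574843 -1.3138428455660256
```

>>> send_rows(
  motion=[
    [[0,0,0],10],
    [[0,0,0],20],
    [[0,0,0],30],
    [[0,0,0],40],
    [[0,0,0],50],
    [[0,0,0],60],
    [[0,0,0],60],
  ],
)

```text
t: 37.35
tool_pos: [0.5943, 0.0479, 0.1797]
orientation: [-1.909, -2.494, -0.0]
force: [-2.1, 4.7, 1.3]
opening: 0.0398
```

```bash
python3 - <<'E'
from h import *
s=monitor.read_state()
print(s['tool_pos'],s['force'],s['wrist_torque'],s['opening'],s['q'][5])
E
```

```text
[0.59425027 0.04786713 0.17971013] [-2.13152649  4.68580767  1.27779955] [ 0.63105299  0.57260051 -0.09446823] 0.039753411585039845 -0.2701693822262006
```

>>> send_rows(
  motion=[
    [[0,0,0],7],
    [[0,0,0],14],
    [[0,0,0],20],
  ],
)

```text
t: 37.72
tool_pos: [0.5943, 0.0481, 0.1797]
orientation: [-2.314, -2.124, -0.001]
force: [-2.0, 5.6, 2.8]
opening: 0.0396
```

```bash
python3 - <<'E'
from h import *
s=monitor.read_state()
print(s['tool_pos'],s['force'],s['wrist_torque'],s['opening'],s['q'][5])
E
```

```text
[0.59425669 0.04812464 0.17972051] [-1.97136269  5.57703982  2.81237182] [0.90228002 0.68391552 0.10016787] 0.039606010826603706 0.07939685095585883
```

>>> send_rows(
  motion=[
    [[0,0,0],7],
    [[0,0,0],14],
    [[0,0,0],20],
  ],
)

```text
t: 38.1
tool_pos: [0.5944, 0.0484, 0.1799]
orientation: [-2.647, -1.69, -0.001]
force: [-1.4, 5.4, 2.3]
opening: 0.0398
```

```bash
python3 - <<'E'
from h import *
s=monitor.read_state()
print(s['tool_pos'],s['force'],s['wrist_torque'],s['opening'],s['q'][5])
snap('scene','s11.png',crop=(200,180,400,320),scale=3.9)
E
```

```text
[0.59441288 0.04839431 0.17986969] [-1.44392793  5.41746057  2.27744881] [1.16678832 0.66655553 0.10491666] 0.039771740044957454 0.4284893683668128
```

View pics/s11.png

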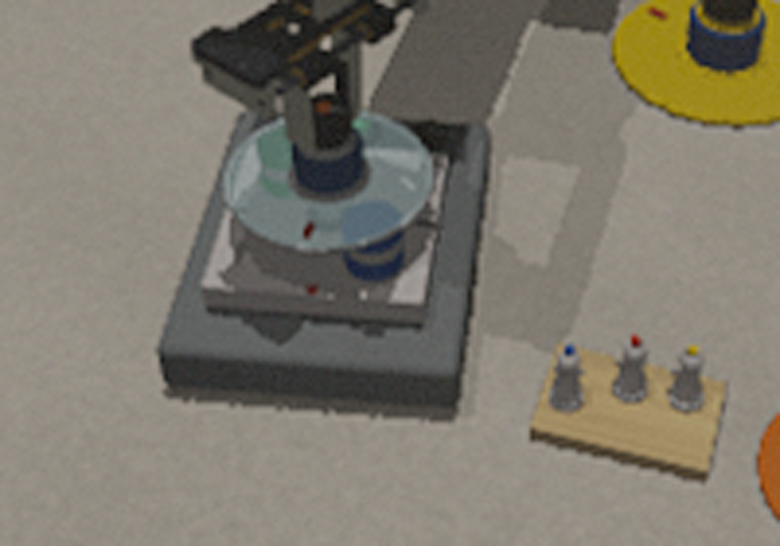

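>>> send_rows(
  motion=[
    [[0,0,0],7],
    [[0,0,0],14],
  ],
)

```text
t: 38.4
tool_pos: [0.5946, 0.0485, 0.1801]
orientation: [-2.833, -1.355, -0.002]
force: [-1.5, 6.8, 4.2]
opening: 0.0397
```

```bash
python3 - <<'E'
from h import *
s=monitor.read_state()
print(s['tool_pos'],s['force'],s['wrist_torque'],s['opening'],s['q'][5])
E
```

```text
[0.59457076 0.04852899 0.18012432] [-1.45563997  6.82967829  4.23911282] [1.32996527 0.68475876 0.09732497] 0.039693522227316695 0.6730661174315629
```

>>> send_rows(
  motion=[
    [[0,0,0],7],
    [[0,0,0],14],
  ],
)

```text
t: 38.65
tool_pos: [0.5947, 0.0486, 0.1804]
orientation: [-2.977, -0.999, -0.002]
force: [-1.1, 6.4, 5.7]
opening: 0.0395
```

```bash
python3 - <<'E'
from h import *
s=monitor.read_state()
print(s['tool_pos'],s['force'],s['wrist_torque'],s['opening'],s['q'][5])
E
```

```text
[0.59471102 0.04857686 0.18038461] [-1.0777967   6.3976176   5.71126422] [1.47439173 0.68642377 0.08264217] 0.03952702064518003 0.9174723940873764
```

>>> send_rows(
  motion=[
    [[0,0,0],7],
    [[0,0,0],14],
  ],
)

```text
t: 38.9
tool_pos: [0.595, 0.0485, 0.1807]
orientation: [-3.077, -0.629, -0.003]
force: [-0.7, 5.7, 5.7]
opening: 0.0394
```

```bash
python3 - <<'E'
from h import *
s=monitor.read_state()
print(s['tool_pos'],s['force'],s['wrist_torque'],s['opening'],s['q'][5])
E
```

```text
[0.59498816 0.04849622 0.18074914] [-0.68245947  5.73997904  5.73970018] [1.40950914 0.67823283 0.13349226] 0.039392533069466454 1.1617843325013137
```

>>> send_rows(
  motion=[
    [[0,0,0],7],
    [[0,0,0],14],
  ],
)

```text
t: 39.15
tool_pos: [0.5952, 0.0484, 0.181]
orientation: [-3.13, -0.249, -0.004]
force: [-2.3, 6.3, 7.0]
opening: 0.0395
```

```bash
python3 - <<'E'
from h import *
s=monitor.read_state()
print(s['tool_pos'],s['force'],s['wrist_torque'],s['opening'],s['q'][5])
snap('scene','s12.png',crop=(200,180,400,320),scale=3.9)
E
```

```text
[0.59519279 0.04842871 0.1810309 ] [-2.29851349  6.31551818  6.95738299] [1.44516368 0.5991288  0.1236798 ] 0.0394560564196756 1.4061469641997175
```

View pics/s12.png

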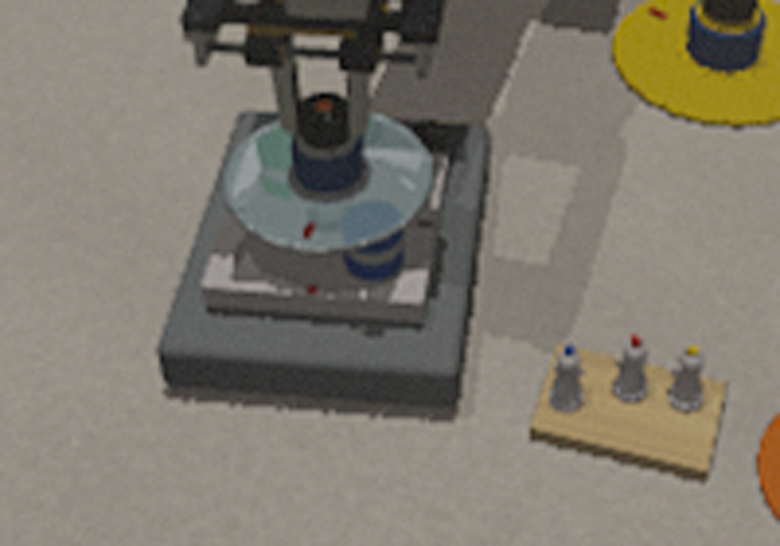

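>>> send_rows(
  motion=[
    [[0,0,0],7],
    [[0,0,0],14],
  ],
)

```text
t: 39.45
tool_pos: [0.5954, 0.0482, 0.1811]
orientation: [-3.137, 0.134, -0.004]
force: [0.7, 4.3, 8.0]
opening: 0.0396
```

```bash
python3 - <<'E'
from h import *
s=monitor.read_state()
print(s['tool_pos'],s['force'],s['wrist_torque'],s['opening'],s['q'][5])
E
```

```text
[0.59536677 0.04818043 0.1811441 ] [0.67043605 4.3342837  8.03759155] [1.15600214 0.41476932 0.14544134] 0.03956291362639693 1.650433851151572
```

>>> send_rows(
  motion=[
    [[0,0,0],7],
    [[0,0,0],14],
  ],
)

```text
t: 39.7
tool_pos: [0.5955, 0.048, 0.1812]
orientation: [-3.097, 0.516, -0.005]
force: [0.1, 4.5, 5.6]
opening: 0.0397
```

```bash
python3 - <<'E'
from h import *
s=monitor.read_state()
print(s['tool_pos'],s['force'],s['wrist_torque'],s['opening'],s['q'][5])
E
```

```text
[0.59547216 0.04800005 0.18123418] [0.10588471 4.49489087 5.63098195] [1.09569307 0.35696792 0.17750996] 0.03972552975464043 1.8948331959203835
```

>>> send_rows(
  motion=[
    [[0,0,0],7],
    [[0,0,0],14],
  ],
)

```text
t: 39.95
tool_pos: [0.5955, 0.0478, 0.1812]
orientation: [-3.011, 0.89, -0.004]
force: [-1.3, 3.2, 7.5]
opening: 0.0396
```

```bash
python3 - <<'E'
from h import *
s=monitor.read_state()
print(s['tool_pos'],s['force'],s['wrist_torque'],s['opening'],s['q'][5])
E
```

```text
[0.59545059 0.04783744 0.18120769] [-1.27928775  3.22443737  7.47164139] [1.031253   0.29938631 0.08140104] 0.03961838785502247 2.139189586177945
```

>>> send_rows(
  motion=[
    [[0,0,0],7],
    [[0,0,0],14],
    [[0,0,0],17],
    [[0,0,0],17],
  ],
)

```text
t: 40.45
tool_pos: [0.5954, 0.0477, 0.1812]
orientation: [-2.849, 1.321, -0.004]
force: [-1.5, 3.5, 7.1]
opening: 0.0397
```

>>> send_rows(
  motion=[
    [[0,0,0],0],
    [[0,0,0],0],
    [[0,0,0],0],
    [[0,0,-0.03],0],
    [[0,0,-0.06],0],
    [[0,0,-0.085],0],
    [[0,0,-0.085],0],
    [[0,0,-0.085],0],
    [[0,0,-0.085],0],
  ],
  jaw=0.065,
)

```text
t: 41.58
tool_pos: [0.5936, 0.0474, 0.2626]
orientation: [2.845, -1.331, -0.004]
force: [0.2, 0.1, 0.3]
opening: 0.0652
```

```bash
python3 - <<'E'
from h import *
im,s=snap('wrist','w17.png',crop=(200,50,440,300),scale=2.4)
print(s['tool_pos'],s['force'],s['wrist_torque'],s['opening'],s['q'][5])
cv2.imwrite('pics/w17z.png',cv2.resize(cv2.cvtColor(im[150:250,270:370],cv2.COLOR_RGB2BGR),None,fx=6,fy=6,interpolation=2))
E
```

```text
[0.59355524 0.04741012 0.2626472 ] [0.21332176 0.11189702 0.25048755] [0.033339   0.12267417 0.04823146] 0.06515083933164008 2.4394674566196812
```

View pics/w17.png

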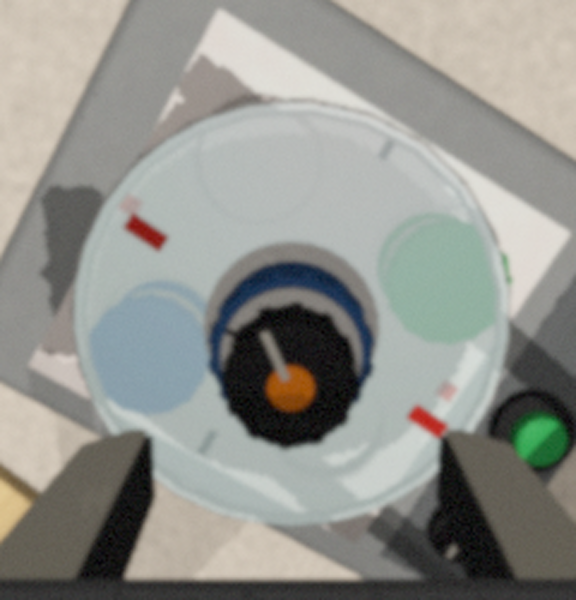

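View pics/w17z.png

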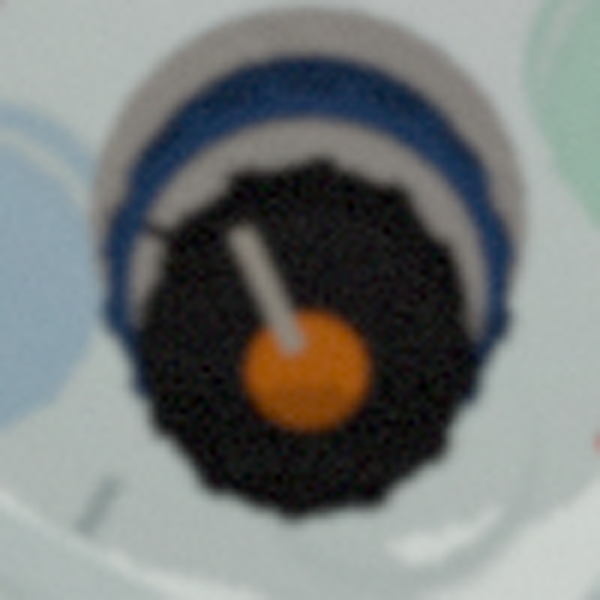

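```bash
python3 - <<'E'
from h import *
s=monitor.read_state()
f=lambda x,y,z:px2w('wrist',270+(x+.5)/6-.5,150+(y+.5)/6-.5,z,s)
k=f(307,370,.2055);print('knob',k)
d=f(238,232,.2055)-k;p=np.arctan2(d[1],d[0])
t=f(155,231,.174)
for c in (k,np.array([.595,.047,0])):
    d=(t-c)[:2];tt=np.arctan2(d[1],d[0]);print('ptr',p,'tick',tt,'slip',(tt-p)%(2*np.pi),np.linalg.norm(d))
E
```

```text
knob [0.59445465 0.04828829 0.2055    ]
ptr -0.43335598279372356 tick 0.27366001736033085 slip 0.7070160001540544 0.02244727973441824
ptr -0.43335598279372356 tick 0.335892719405757 slip 0.7692487021994805 0.022313588809964355
```

```bash
python3 - <<'E'
from h import *
import numpy as np
# reconstruct pose of w16
s={'tool_pos':np.array([0.59250265,0.04745864,0.26057115]),'orientation':np.array([1.194,-2.904,-0.001])}
f=lambda x,y,z:px2w('wrist',200+((200+x/3)+.5)/2.4-.5,50+((260+y/3)+.5)/2.4-.5,z,s)
k=f(315,410,.204);d=f(238,238,.204)-k;p=np.arctan2(d[1],d[0])
t=f(226,148,.1725)
for c in (k,k*.6+.4*np.array([.595,.047,.1])):
    d=(t-c)[:2];tt=np.arctan2(d[1],d[0]);print(k,p,tt,tt-p)
plan([.476,.028,.20],None)
s=monitor.read_state()
ux,uy=200+(541)/2.4,50+440/2.4
print('btn wrist',px2w('wrist',ux,uy,.074,s))
x=np.array([np.cos(.153),np.sin(.153),0]); print(np.array([.595,.047,0])-.139*x)
E
```

```text
[0.59207437 0.0514488  0.204     ] -1.957693611751594 -1.915200598228324 0.04249301352326995
[0.59207437 0.0514488  0.204     ] -1.957693611751594 -1.997328853084626 -0.03963524133303209
shift mm [-60.4 102.6  63.2] dist 135 twist deg None (or +-180) q6 2.44 A0 -2.446 tilt [-0.0026 -0.     -1.    ] t 41.62
btn wrist [0.45602076 0.02484906 0.074     ]
[0.45762375 0.02581588 0.        ]
```

```bash
python3 - <<'E'
from h import *
plan([.457,.0255,.2],-1.418)
E
```

```text
shift mm [-70.6 118.8  63.2] dist 152 twist deg -58.890726478213935 (or +-180) q6 2.44 A0 -2.446 tilt [-0.0026 -0.     -1.    ] t 41.62
```

>>> send_rows(
  motion=[
    [[-0.01,0.017,0],-8],
    [[-0.022,0.037,0],-16],
    [[-0.034,0.057,0],-24],
    [[-0.046,0.077,0],-32],
    [[-0.058,0.098,0],-40],
    [[-0.068,0.115,0],-48],
    [[-0.071,0.119,0.02],-56],
    [[-0.071,0.119,0.05],-59],
    [[-0.071,0.119,0.09],-59],
    [[-0.071,0.119,0.09],-59],
    [[-0.071,0.119,0.09],-59],
  ],
  jaw=0,
)

```text
t: 43.0
tool_pos: [0.4579, 0.0257, 0.1757]
orientation: [3.132, 0.243, 0.001]
force: [-0.8, -0.6, -0.4]
opening: 0.0004
```

```bash
python3 - <<'E'
from h import *
im,s=snap('wrist','w18.png')
print(s['tool_pos'],s['opening'],w2px('wrist',[.457,.0255,.074],s))
plan([.457,.0255,.078],-1.418)
E
```

```text
[0.45786288 0.02571144 0.17569214] 0.0004212954173534396 [322.96356632 195.789409  ]
shift mm [-1.7 -0.1 98.4] dist 98 twist deg 0.1008430934098696 (or +-180) q6 1.36 A0 -1.416 tilt [ 2.1e-03 -1.0e-04 -1.0e+00] t 43.05
```

View pics/w18.png

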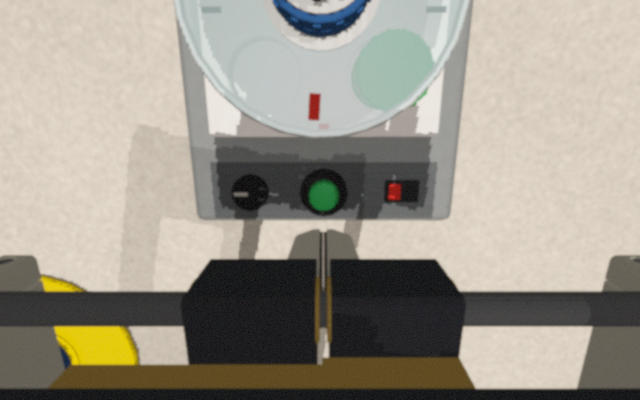

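>>> send_rows(
  motion=[
    [[-0.001,0,0.04],0],
    [[-0.001,0,0.08],0],
    [[-0.001,0,0.095],0],
    [[-0.001,0,0.095],0],
    [[-0.001,0,0.095],0],
  ],
)

```text
t: 43.68
tool_pos: [0.4581, 0.0255, 0.0817]
orientation: [3.132, 0.242, 0.005]
force: [-1.4, -0.5, 0.4]
opening: 0.0002
```

>>> send_rows(
  motion=[
    [[0,0,0.006],0],
    [[0,0,0.01],0],
    [[0,0,0.012],0],
    [[0,0,0.012],0],
    [[0,0,0.012],0],
  ],
)

```text
t: 44.3
tool_pos: [0.4587, 0.0255, 0.0718]
orientation: [3.132, 0.243, 0.006]
force: [-11.4, 0.4, 32.4]
opening: 0.0008
```

>>> send_rows(
  motion=[
    [[0,0,-0.005],0],
    [[0,0,-0.005],0],
  ],
)

```text
t: 44.55
tool_pos: [0.4581, 0.0255, 0.0741]
orientation: [3.132, 0.242, 0.006]
force: [3.8, -0.9, 4.2]
opening: 0.0003
```

```bash
python3 - <<'E'
from h import *
s=monitor.read_state();print(s['tool_pos'],s['force'],s['wrist_torque'])
im,s=snap('scene','s13.png',crop=(210,170,370,290),scale=5)
snap('wrist','w19.png')
E
```

```text
[0.45813141 0.02546853 0.07409463] [ 3.80438815 -0.89767929  4.23652828] [ 0.01239138 -0.3830958  -0.02518434]
```

View pics/s13.png

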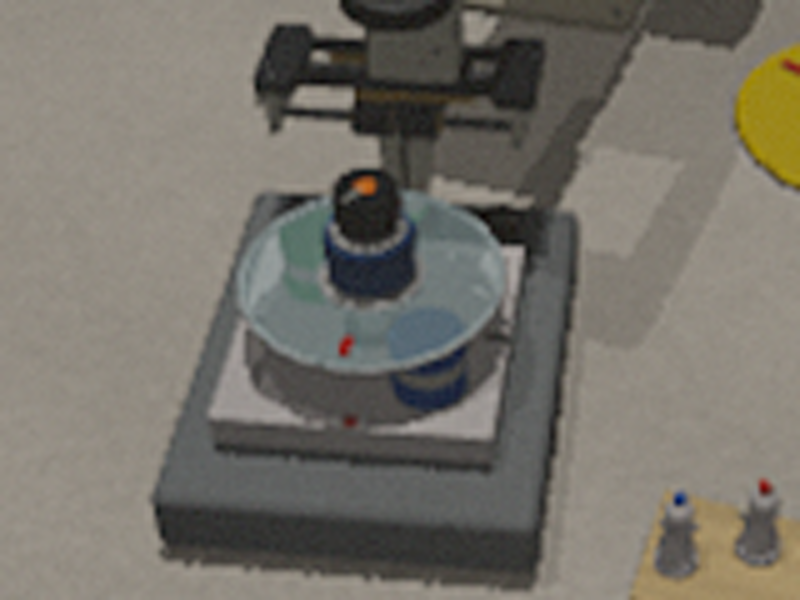

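View pics/w19.png

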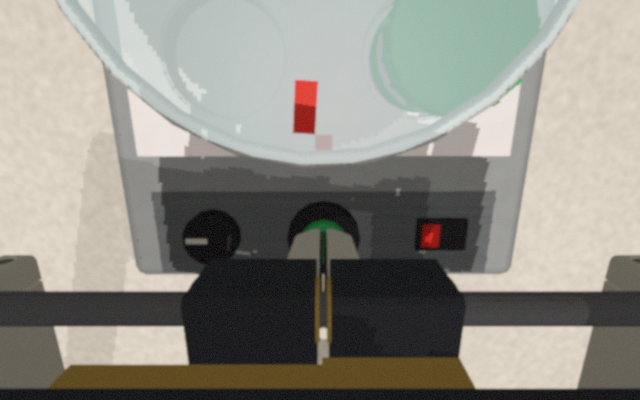

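>>> send_rows(
  motion=[
    [[0,0,-0.02],0],
    [[0,0.01,-0.04],0],
    [[-0.001,0.035,-0.04],0],
    [[-0.001,0.055,-0.04],0],
    [[-0.001,0.055,-0.04],0],
    [[-0.001,0.055,-0.04],0],
    [[-0.001,0.055,-0.04],0],
  ],
  jaw=0.093,
)

```text
t: 45.52
tool_pos: [0.4636, -0.0283, 0.1122]
orientation: [-3.132, -0.243, 0.001]
force: [0.5, 0.3, -0.1]
opening: 0.0662
```

```bash
python3 - <<'E'
from h import *
s=monitor.read_state();print(s['tool_pos'],s['force'],s['wrist_torque'],s['opening'])
im,s=snap('wrist','w20.png')
y=np.array([np.cos(-1.418),np.sin(-1.418),0])
plan(np.array([.457,.0255,.076])+.0553*y,-1.418)
E
```

```text
[ 0.46357726 -0.02826681  0.11223008] [ 0.48385012  0.28107813 -0.12388257] [-0.00460388  0.16400487  0.02527651] 0.06624767411680184
shift mm [ 1.5  1.1 36.4] dist 36 twist deg 0.1445858676999379 (or +-180) q6 1.24 A0 -1.415 tilt [-5.e-04  3.e-04 -1.e+00] t 45.58
```

View pics/w20.png

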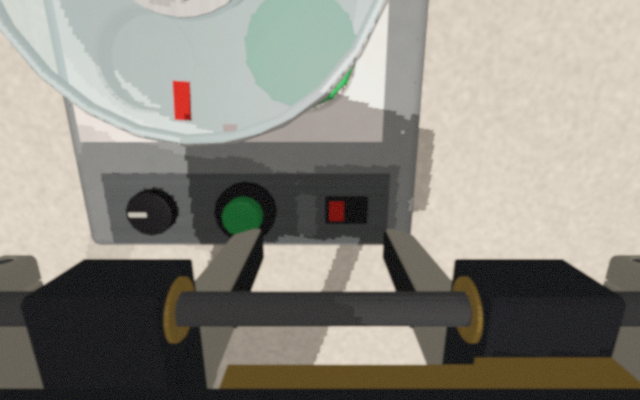

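>>> send_rows(
  motion=[
    [[0.001,0.001,0],0],
    [[0.001,0.001,0],0],
    [[0.001,0.001,0],0],
    [[0.001,0.001,0],0],
    [[0.001,0.001,0.018],0],
    [[0.001,0.001,0.033],0],
    [[0.001,0.001,0.033],0],
    [[0.001,0.001,0.033],0],
  ],
)

```text
t: 46.58
tool_pos: [0.4649, -0.0298, 0.0794]
orientation: [-3.132, -0.243, 0.001]
force: [0.4, -0.2, -0.3]
opening: 0.0927
```

```bash
python3 - <<'E'
from h import *
s=monitor.read_state();print(s['tool_pos'],s['force'],s['wrist_torque'],s['opening'])
im,s=snap('wrist','w21.png')
y=np.array([np.cos(-1.418),np.sin(-1.418),0])
plan(np.array([.457,.0255,.068])+.0553*y,-1.418)
E
```

```text
[ 0.4648802  -0.02977181  0.07937645] [ 0.38206049 -0.23745425 -0.2588227 ] [-0.03063343  0.11221658 -0.00688299] 0.09270261893082285
shift mm [ 0.3 -0.6 11.7] dist 12 twist deg 0.09978300768030254 (or +-180) q6 1.24 A0 -1.416 tilt [-1.e-04 -0.e+00 -1.e+00] t 46.62
```

View pics/w21.png

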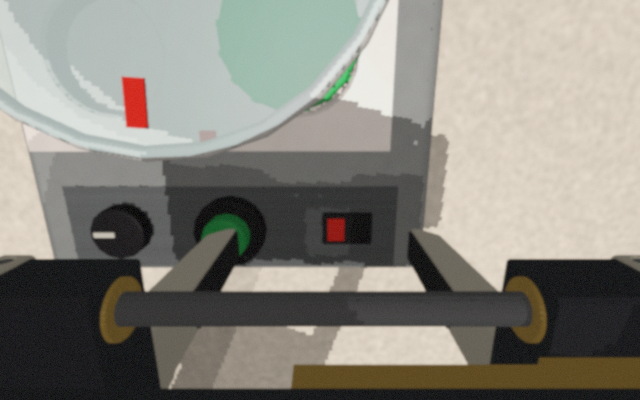

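>>> send_rows(
  motion=[
    [[0,0,0.004],0],
    [[0,0,0.008],0],
    [[0,0,0.009],0],
    [[0,0,0.009],0],
  ],
)

```text
t: 47.12
tool_pos: [0.466, -0.0299, 0.0721]
orientation: [3.132, 0.243, 0.002]
force: [-3.2, -0.4, 12.7]
opening: 0.0931
```

```bash
python3 - <<'E'
from h import *
s=monitor.read_state();print(s['tool_pos'],s['force'],s['wrist_torque'],s['opening'])
E
```

```text
[ 0.46599152 -0.02994917  0.0720845 ] [-3.20403487 -0.38851173 12.68489752] [0.54701552 0.95391306 0.18479037] 0.0931068415962182
```

>>> send_rows(
  motion=[
    [[0,0,0.001],0],
    [[0,0,0.002],0],
    [[0,0,0.002],0],
  ],
)

```text
t: 47.5
tool_pos: [0.4663, -0.0299, 0.0717]
orientation: [3.132, 0.243, 0.003]
force: [-11.4, -1.4, 28.9]
opening: 0.0931
```

```bash
python3 - <<'E'
from h import *
s=monitor.read_state();print(s['tool_pos'],s['force'],s['wrist_torque'],s['opening'])
im,s=snap('wrist','w22.png',crop=(130,150,330,300),scale=4)
print(s['force'],s['tool_pos'])
E
```

```text
[ 0.46626347 -0.02992659  0.07173702] [-11.43754045  -1.35864226  28.89281668] [1.31007337 2.59078539 0.51887856] 0.09310103909829
[-11.43754045  -1.35864226  28.89281668] [ 0.46626347 -0.02992659  0.07173702]
```

View pics/w22.png

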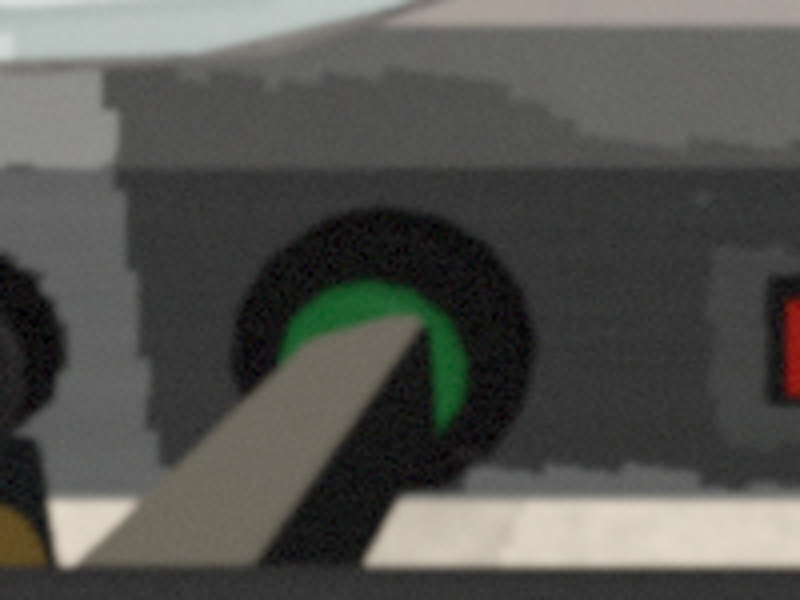

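```bash
python3 - <<'E'
from h import *
im,s=snap('wrist')
g=cv2.cvtColor(im,cv2.COLOR_RGB2HSV)
m=((g[...,0]>50)&(g[...,0]<85)&(g[...,1]>120)&(g[...,2]>50)); m[:190]=0;m[290:]=0;m[:,300:]=0
ys,xs=np.nonzero(m);print(xs.min(),xs.max(),ys.min(),ys.max())
for v in range(218,262,4):
    r=xs[ys==v]; print(v,r.min() if len(r) else None,r.max() if len(r) else None)
# predictions
th=np.linspace(0,2*np.pi,60)
for z in(.074,.068):
    P=np.array([w2px('wrist',[.457+.013*np.cos(a),.0255+.013*np.sin(a),z],s) for a in th]);print(z,P.min(0),P.max(0))
print(s['tool_pos'],s['force'])
E
```

```text
200 246 220 256
218 None None
222 212 232
226 206 237
230 202 242
234 201 244
238 200 245
242 238 246
246 238 246
250 238 245
254 239 242
258 None None
0.074 [195.45164085 223.88087012] [243.48823284 268.0495455 ]
0.068 [199.4753571  220.07852159] [245.98249441 263.01869454]
[ 0.46622703 -0.02992817  0.07171115] [-11.38826323  -0.39447298  28.56914479]
```

The button's outline matches a top height of 68 mm (predicted u 199.5–246, v 220), so it is fully in. I'll release it and retreat.

>>> send_rows(
  motion=[
    [[0,0,-0.01],0],
    [[0,0,-0.04],0],
    [[-0.02,0,-0.08],0],
    [[-0.04,0,-0.12],0],
    [[-0.06,0,-0.16],0],
    [[-0.06,0,-0.18],0],
    [[-0.06,0,-0.18],0],
    [[-0.06,0,-0.18],0],
  ],
)

```text
t: 48.6
tool_pos: [0.4056, -0.0388, 0.2467]
orientation: [-3.131, -0.243, 0.004]
force: [-1.5, 0.2, -0.6]
opening: 0.093
```

```bash
python3 - <<'E'
from h import *
im,s=snap('wrist','w23.png')
print(s['tool_pos'],s['force'],s['t'])
im,_=snap('top','t23.png',crop=(290,100,400,230),scale=4.5)
E
```

```text
[ 0.40560008 -0.03877515  0.24667958] [-1.45682486  0.17887512 -0.63993292] 48.6
```

View pics/w23.png

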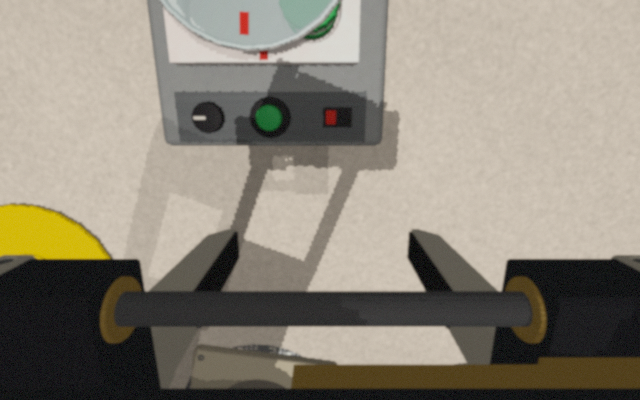

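View pics/t23.png

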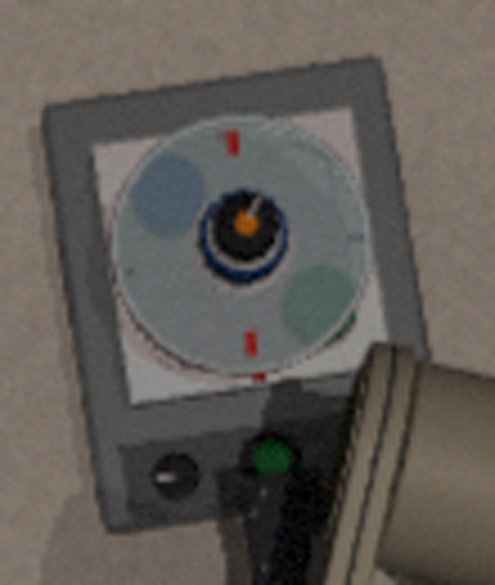

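```bash
python3 - <<'E'
from h import *
print(ticket.close_job()); print(monitor.read_state()['t'])
E
```

```text
the job is handed in; nothing more can be done
None
the job is handed in; nothing more can be done
```

The job is done and handed in at about 48.6 s of the 210 s allowed; no verdict is reported.

**What I did**
- **Pots:** only the green and blue pots were there. I stood them in opposite wells.
- **Head:** I took the smaller grey head, seated it on the post and locked it clockwise until the torque rose at the stop (0.44 N m).
- **Knob:** I turned it clockwise until the head had lifted 1.5 mm and stopped rising, then a little further.
- **Button:** I pressed it and backed away.

**Last checks**
- **Knob slip:** the pointer stood 0.71–0.77 rad past the tick, about one click. It was level with the tick before I started.
- **Head and pots:** the red marks were about 0.06 rad off the shaker's x axis, and both pots were in place under the plate.
- **Button:** while pressed, its outline matched the fully-in height of 68 mm. It looked out again when released, but I did not measure that.
- **Arm:** it was clear of everything.

**What went wrong or disagreed**
- **Move units:** I wrote my first move in mm instead of m. The row limit capped it, and nothing was touched.
- **Tool height:** while pressing, the tool height read 71.7 mm when 68 mm was expected, at about 30 N. At first I thought the fingers were on the bezel, so I pressed a second time with one finger. The picture then showed the button was fully in, and the first press had probably gone in too.
- **Head lean:** the head leaned a few hundredths of a radian on the two pots before clamping. Measured by the knob, it stood nearly upright afterwards.

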